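# Lift a stack of spacer plates out of its nest with a sprung T-key

### The job

Take the orange T-key from its wooden holder, thread it down through the slots of the three loosely stacked spacer plates in the blue nest, turn it a quarter turn under the lowest one, and lift all three out together. Set the stack down flat in the yellow tray and let go, leaving the key standing in it. Press only lightly on the nest and the tray, carry the plates by the key and not with the fingers, and leave everything else on the bench where it is.

Things in the scene. Friction and masses are not known exactly. Their poses are not given: they have to be found in the camera images.
- key: Sprung T-key, 120 g, upright in the holder at the start. Steel shank 14 mm in diameter ending in a flat foot 32 (x) x 16 (y) x 8 mm high. Origin: centre of the foot's underside with the spring extended; z up the shank, x along the foot's long side; a half turn makes no difference. Shank and foot slide up to 15 mm into the handle against a spring: 1.6 N to start, 0.4 N more per mm, then hard.
- key_handle (a point): Centre of the key's orange handle, a block 24 x 24 x 38 mm with sides square to the key's x and y; this point lies on the axis 93 mm above the key's origin (handle from 74 to 112 mm).
- holder: Fixed wooden block 64 x 64 x 48 mm with a slot 36 (x) x 20 (y) mm in its top, floor of the slot 5 mm above the table. The key stands in the middle of it, its x along the slot's x. Origin: centre of the underside, z up.
- nest: Fixed blue nest. Origin: centre of the underside, on the table, z up. Base 116 x 116 x 24 mm with a square well 56 x 56 mm in the middle, whose floor is 4 mm above the table. A tab 20 mm high, 40 mm wide at the middle of each side leaves a 98 x 98 mm seat: the plates have 5 mm of play each way.
- nest_seat (a point): Centre of the nest's seat, 24 mm above the table. Three plates lie on it (undersides at 24, 34, 44 mm, top of stack 54 mm), slots along the nest's x within 0.04 rad. Only the top one is measured: the two under it lie up to 4.5 mm off centre in x and y, so the slots are out of line and the key's foot lands on the next plate until its slot is found by feel. Plates slide easily on one another.
- plate_top: Topmost of three equal aluminium spacer plates, 88 x 88 x 10 mm, about 170 g each, with one slot 36 (x) x 20 (y) mm through the middle. Origin: centre of the underside; z up. The key's foot passes the slot only with its long side along it; a quarter turn beneath the lowest plate makes it carry the stack.
- tray: Fixed yellow tray like the nest: base 116 x 116 x 24 mm, well 56 x 56 mm with floor 4 mm above the table; tabs 12 mm high, 70 mm wide on all sides leave a 106 x 106 mm seat. Origin: centre of the underside, on the table, z up. The plates may lie in it in any of the four square directions. With all three in, the top plate's underside is 44 mm above the table.
- scissors: Loose black-handled scissors lying on the bench, about 190 mm long, 14 mm high, a bystander. Origin near the pivot; x towards the points.
- bottle: Loose clear bottle, 64 mm in diameter, 170 mm high, a bystander. Origin: centre of its underside.
- putty: Loose putty tin, 90 mm in diameter, 75 mm high, a bystander. Origin: centre of its underside.
- pattern: Loose grey pattern block 70 x 50 x 50 mm, a bystander. Origin: centre of its underside.
- dud: Loose round aluminium ring 80 mm in diameter, 12 mm high, a bystander, not one of the plates. Origin: centre of its underside.
- comb: Loose wooden comb 160 x 30 x 34 mm, a bystander. Origin: centre of its underside.
- brush: Loose brush lying on the bench, a bystander. x from the handle to the bristles.
Things that resemble listed ones, but are neither listed nor needed, are in the scene too. Several things look just like the tray: the one meant starts farthest from the robot's base.

How it is judged:
By the outcome, as a careful person would: the job done as asked, in the order asked, and still so for the second after the job is handed in, with the robot touching nothing.
It also fails if it takes over 72 s, if anything falls off the work surface, if the arm or the gripper's body presses on something with over 40 N, if the wrist force passes 120 N, or if a joint passes its speed limit or range.

### The arm

A 6-joint arm with a two-finger parallel gripper is mounted at the origin on the work surface. World frame = base frame: x ahead of the robot, y to its left, z up, the work surface at z = 0. Lengths are in m, angles in rad, forces in N, time in s.
With the tool pointing down it reaches from about 0.375 to 0.9 m from the base axis. Payload 3.1 kg.
Tool frame: the origin (TCP) lies midway between the tips of the shut fingers; the grasp point (between the pads) lies robot.grip_point_offset behind it (robot.grip_point_offset is the distance from the TCP to the grasp point, in m); z points along the fingers, y is the direction in which the jaws open and shut (so a half turn about z gives the same grasp; the last joint's range is limited). The gripper opens to 87 mm and grips with 3 to 60 N. Pads are 19 mm wide; open, the fingers measure 117 mm over their backs; the gripper's body (75 mm by 190 mm) begins 51 mm behind the grasp point.
Start: joints at [-1.472, 0.527, 1.433, -0, 1.181, -0.178], TCP at [0.171, -0.601, 0.189] pointing down, gripper open.
Joint ranges: [-3.08, 3.08], [-0.75, 2.2], [0.22, 2.44], [-1.43, 4.57], [0, 2.65], [-2.85, 2.85]. Speed limits (rad/s): [2.79, 2.79, 3.14, 3.14, 3.14, 3.14].

### API

Orientations are given as a unit quaternion [x, y, z, w].
In Python, from rig import robot, cams, hand_in gives the robot as it stands. The module is installed in compiled form; this text tells all that it offers.
- The arm moves only by the tool send_rows, never from a script. Its argument "steps" is one flat list of numbers, 5 for each row, row after row: the finger opening in m, from 0 to 0.087, then the shift along the tool's x, y, z in m, then the turn about the tool's z in rad. A call has 1 to 8 rows; each row is the pose to reach, as a shift and turn from the pose measured when the call began, along the tool's axes at that moment; what a row does not reach only later rows make up. A row lasts 1/8 s, in which the tool goes at most 62.5 mm and 10.7 degrees, less where a joint would pass 70% of its speed; a pose out of reach is approached as far as the arm can. A call with a gripper value outside its range is refused whole. The fingers move at their own pace and stop on an object; "force" is the grip in N (left out, the last holds). Time passes only in rows, so rows that repeat a pose let the fingers close. It gives the time, the measured TCP pose, the force and the opening at its end, in the units of the state.
- robot.get_obs(): the state, without advancing time (a new reading comes with each control period).
- cams.camera(name): name is "side" or "top" or "wrist"; returns a dict with "color" (384x512x3 uint8, red, green, blue), "range_z" (384x512 float32, m along the optical axis (not along the pixel's ray), 0 where there is no reading), "intrinsics" (3x3 intrinsics, pixels), "extrinsics" (4x4, takes a point from camera to world coordinates). Camera axes: x right, y down, z forward; pixel columns grow to the right and rows downward; lengths in m; the calibration is good to about 2 mm. A picture is of the moment at which its call begins.
- hand_in(): hands the job in, once; it reports no verdict.
The state is a dict: "time": time; "q": joint angles; "joint_velocities": joint speeds; "joint_torque": joint torques, N m; "position": TCP position; "tool_rot": TCP orientation; "ft_force": force on the tool from outside, world axes, zero at the start; "moment": the same for the moment, N m; "grip_width": finger opening in m.
Only numpy, scipy, OpenCV 4.12 (cv2) and the standard library are available. Lean on these libraries where they do the work, as an engineer would, in place of code of your own. Each camera call takes 0.05 s, during which the arm holds its last target.

## Working session

There is one attempt and no reset: what is moved stays moved. The work goes in short steps, Python scripts to look and compute and a tool call to move; the robot and the scene stay as the last step left them, time stands still between calls to the robot, and variables do not carry over. Pictures are saved under pics/ and viewed, and the job is handed in when it is done.

Besides the shell and the picture viewer there is one more tool, called after "Call:" in YAML: its name, and indented under it one key for each argument. send_rows: Moves the arm, as the interface text tells. Its arguments: {"type":"object","properties":{"steps":{"type":"array","items":{"type":"number"}},"force":{"type":"number"}},"required":["steps"]}

```bash
mkdir -p pics
python3 - <<'E'
from rig import robot,cams
import cv2,numpy as np
print(robot.get_obs(), robot.grip_point_offset)
for n in ["side","top","wrist"]:
    c=cams.camera(n); cv2.imwrite(f"pics/{n}0.png",c["color"][:,:,::-1])
    np.savez(f"{n}0.npz",**c); print(n,c["intrinsics"],c["extrinsics"])
E
```

```text
{'time': 0.0, 'q': array([-1.47248773e+00,  5.28506300e-01,  1.43390651e+00, -2.64024341e-06,
        1.18138496e+00, -1.78503957e-01]), 'joint_velocities': array([ 1.27969443e-03,  1.29127921e-04, -5.69100215e-04,  6.07777404e-05,
       -1.29488081e-03,  1.60179194e-03]), 'joint_torque': array([ 1.81688098e-03, -4.40036523e+01, -1.76593798e+01,  6.32762862e-02,
        5.81744453e-02, -1.70978997e-04]), 'position': array([ 0.17075148, -0.60038369,  0.18824572]), 'tool_rot': array([ 9.90436460e-01,  1.37965221e-01,  4.29784757e-05, -1.10172211e-03]), 'ft_force': array([ 0.4117409 , -0.20638429, -0.0934611 ]), 'moment': array([ 0.02097208,  0.01707395, -0.00166028]), 'grip_width': 0.08725223572158167} 0.0187
side [[360.05178902   0.         258.76265197]
 [  0.         360.05178902 195.87003117]
 [  0.           0.           1.        ]] [[-0.99657317 -0.02668174  0.07829431  0.48579755]
 [-0.07974125  0.56146239 -0.82365121  0.72932201]
 [-0.02198287 -0.82707199 -0.56166599  0.55835208]
 [ 0.          0.          0.          1.        ]]
top [[439.75702801   0.         249.58480119]
 [  0.         439.75702801 187.34862386]
 [  0.           0.           1.        ]] [[-0.00445529 -0.98051153  0.19641102  0.30373595]
 [-0.99991828  0.00201466 -0.01262417  0.02174054]
 [ 0.01198244 -0.19645121 -0.98044038  1.32525766]
 [ 0.          0.          0.          1.        ]]
wrist [[318.19102676   0.         257.38544866]
 [  0.         318.19102676 190.28829628]
 [  0.           0.           1.        ]] [[ 0.27248684 -0.91729994 -0.29036486  0.25019655]
 [-0.96215751 -0.260398   -0.08028586 -0.57841191]
 [-0.00196422  0.30125357 -0.95354204  0.38467363]
 [ 0.          0.          0.          1.        ]]
```

View pics/top0.png

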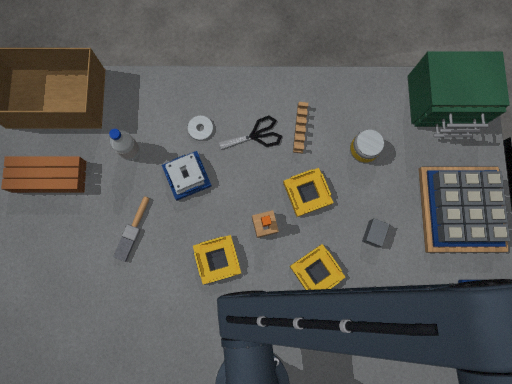

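View pics/side0.png

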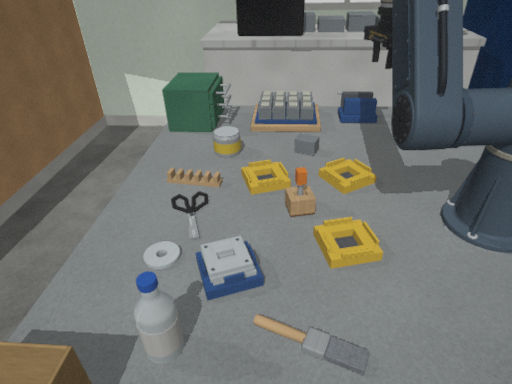

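View pics/wrist0.png

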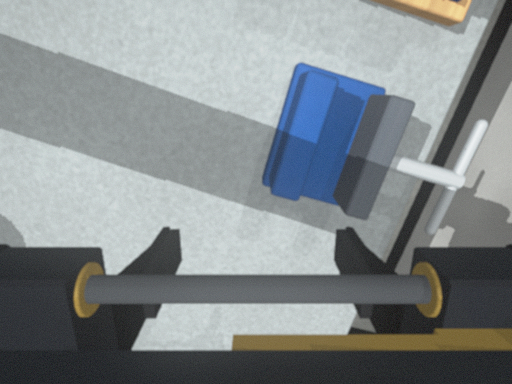

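The top view shows the holder at (266,222), the nest at (187,174), trays at (309,192), (218,260) and (318,270), and the bystanders. Next I'll measure positions from the depth and enlarged crops.

```bash
cat > h.py <<'E'
import numpy as np,cv2
def load(n):
    return dict(np.load(n))
def world(c):
    K,E=c["intrinsics"],c["extrinsics"];z=c["range_z"]
    v,u=np.mgrid[:z.shape[0],:z.shape[1]]
    p=np.stack([(u-K[0,2])/K[0,0]*z,(v-K[1,2])/K[1,1]*z,z],-1)
    w=p@E[:3,:3].T+E[:3,3]; w[z==0]=np.nan
    return w
def pix2plane(c,u,v,zz):
    K,E=c["intrinsics"],c["extrinsics"]
    d=E[:3,:3]@np.array([(u-K[0,2])/K[0,0],(v-K[1,2])/K[1,1],1]);o=E[:3,3]
    return o+d*(zz-o[2])/d[2]
def proj(c,p):
    K,E=c["intrinsics"],c["extrinsics"]
    q=E[:3,:3].T@(np.asarray(p)-E[:3,3]); r=K@q; return r[:2]/r[2]
E
python3 - <<'E'
from h import *
c=load("top0.npz");w=world(c);col=c["color"]
for n,(u,v) in dict(tray1=(309,192),tray2=(218,260),tray3=(318,270),nest=(187,174),holder=(266,222)).items():
    print(n,pix2plane(c,u,v,0.03))
hsv=cv2.cvtColor(col,cv2.COLOR_RGB2HSV)
def crop(u0,v0,u1,v1,s,name):
    cv2.imwrite(name,cv2.resize(col[v0:v1,u0:u1,::-1],None,fx=s,fy=s,interpolation=cv2.INTER_CUBIC))
crop(150,140,230,210,8,"pics/nest.png"); crop(240,160,340,245,7,"pics/tray.png")
# masks
def stat(m,name,zr):
    P=w[m]; P=P[(P[:,2]>zr[0])&(P[:,2]<zr[1])]
    r=cv2.minAreaRect((P[:,:2]*1000).astype(np.float32)); print(name,len(P),r,P[:,2].mean(), np.median(P[:,2]))
H,S,V=[hsv[...,i].astype(int) for i in range(3)]
vv,uu=np.mgrid[:384,:512]
def box(u0,v0,u1,v1): return (uu>=u0)&(uu<u1)&(vv>=v0)&(vv<v1)
stat(box(280,165,338,220)&(H>20)&(H<32)&(S>150),"tray",(0.01,0.06))
stat(box(280,165,338,220)&(H>20)&(H<32)&(S>150),"traytop",(0.029,0.06))
b=box(160,148,215,205)
stat(b&(H>100)&(H<125)&(S>120),"nest",(0.005,0.06))
stat(b&(S<80)&(V>100),"plate",(0.048,0.06))
b=box(250,205,282,242)
stat(b,"holder",(0.040,0.054))
stat(b&(S>180)&(H<12),"handle",(0.06,0.14))
E
```

```text
tray1 [ 0.54860313 -0.17329559  0.03      ]
tray2 [0.34812602 0.09779593 0.03      ]
tray3 [ 0.31831846 -0.19229649  0.03      ]
nest [0.60467853 0.19372791 0.03      ]
holder [ 0.45855138 -0.04304396  0.03      ]
tray 1202 ((552.021484375, -171.54696655273438), (117.47044372558594, 119.78507995605469), 19.635807037353516) 0.025092923214682004 0.02410006341587323
traytop 218 ((551.7731323242188, -170.87216186523438), (117.52677917480469, 117.77777099609375), 19.752933502197266) 0.03421291047328417 0.034278743572000225
nest 400 ((603.4561157226562, 197.6082000732422), (116.02220153808594, 114.15144348144531), 23.324256896972656) 0.027798486517318973 0.024649018352417063
plate 764 ((607.6717529296875, 199.67445373535156), (91.07685089111328, 89.58119201660156), 22.884397506713867) 0.05364120206156109 0.053516089190290494
holder 371 ((453.7474060058594, -38.517433166503906), (64.17130279541016, 63.74296188354492), 13.943693161010742) 0.04747196116334563 0.04750113146373547
handle 3 ((447.889404296875, -28.610523223876953), (20.600502014160156, 4.943001747131348), 31.043777465820312) 0.11102017978601035 0.11274170293611285
```

View pics/nest.png

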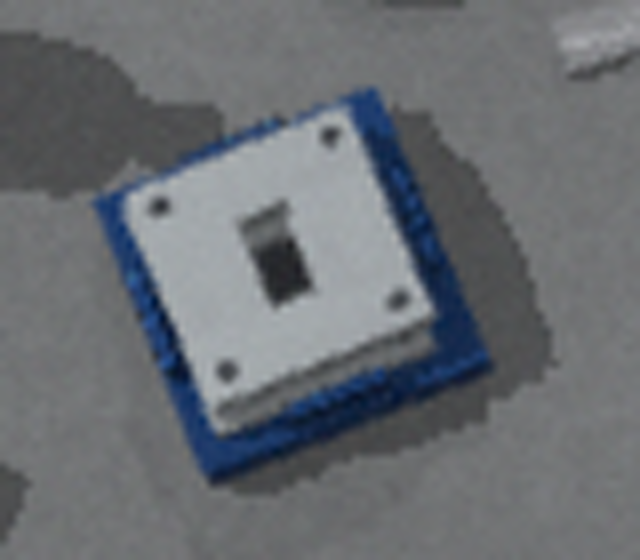

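View pics/tray.png

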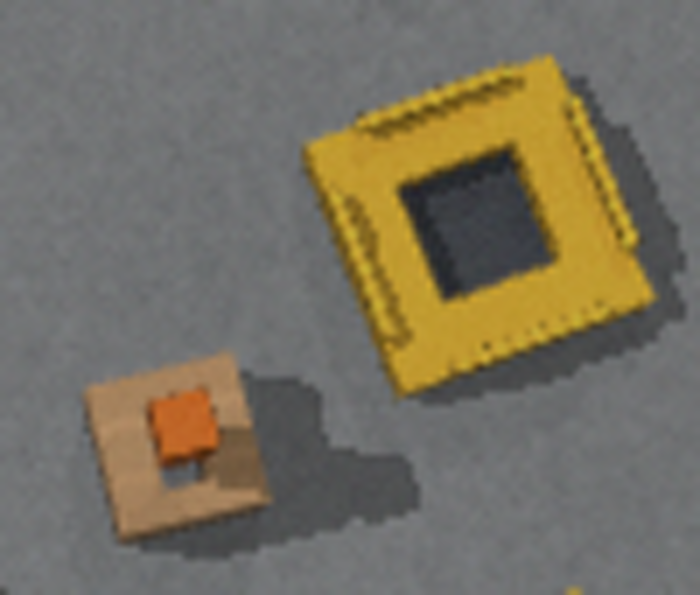

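```bash
cat >> h.py <<'E'
def plan(pos_w,yaw,obs):
    "target TCP world, yaw of tool x in world -> tool shift and turn"
    from scipy.spatial.transform import Rotation as R
    M=R.from_quat(obs["tool_rot"]).as_matrix()
    d=M.T@(np.asarray(pos_w)-obs["position"])
    y0=np.arctan2(M[1,0],M[0,0])
    t=-(yaw-y0); t=(t+np.pi)%(2*np.pi)-np.pi
    print("shift mm",np.round(d*1000,1),"turn",round(t,4),"curyaw",round(y0,4),"tilt",np.round(M[:,2],4))
def st(obs): print("t",obs["time"],"pos",np.round(obs["position"],4),"F",np.round(obs["ft_force"],2),"M",np.round(obs["moment"],3),"w",round(obs["grip_width"],4),"q",np.round(obs["q"],3))
E
python3 - <<'E'
from h import *
from rig import robot
c=load("top0.npz");w=world(c)
o=robot.get_obs()
plan([0.454,-0.0385,0.25],0.244,o)
for n,(u,v,z) in dict(bottlecap=(115,134,.17),bottlebase=(128,153,0),dud=(200,128,.01),putty=(368,142,.075)).items(): print(n,pix2plane(c,u,v,z),w[v,u])
m=(w[...,2]>0.1)
vv,uu=np.mgrid[:384,:512]
P=w[m&(uu<140)&(uu>105)&(vv>120)&(vv<165)];print(P.mean(0),P.min(0),P.max(0))
E
```

```text
shift mm [ 426.1 -463.4  -60.6] turn 0.0328 curyaw 0.2768 tilt [-2.0e-04  1.7e-03 -1.0e+00]
bottlecap [0.68477047 0.37441414 0.17      ] [0.68442758 0.37409677 0.17103961]
bottlebase [0.67901527 0.38258071 0.        ] [0.65838522 0.36274441 0.07285278]
dud [0.75704523 0.15921674 0.01      ] [0.75964087 0.16000392 0.00246886]
putty [ 0.69088137 -0.34680096  0.075     ] [ 0.69221238 -0.34806801  0.0707016 ]
[0.68027062 0.37136846 0.13115132] [0.65589042 0.34558741 0.10006644] [0.71843827 0.4084303  0.17604229]
```

Call:
send_rows:
  steps: [0.06, 0.03, -0.033, -0.03, 0.0, 0.06, 0.08, -0.087, -0.06, 0.01, 0.06, 0.125, -0.136, -0.06, 0.02, 0.06, 0.17, -0.185, -0.06, 0.03, 0.06, 0.215, -0.234, -0.06, 0.033, 0.06, 0.26, -0.283, -0.06, 0.033, 0.06, 0.3, -0.327, -0.06, 0.033, 0.06, 0.33, -0.36, -0.06, 0.033]

```text
time: 1.15
position: [0.3855, -0.1723, 0.2492]
tool_rot: [0.993, 0.121, 0.0, -0.001]
ft_force: [0.7, -1.2, 0.1]
grip_width: 0.0598
```

Run:
```python
from h import *
from rig import robot
o=robot.get_obs();st(o)
plan([0.45,-0.0385,0.25],0.244,o)
```

```text
t 1.15 pos [ 0.3855 -0.1723  0.2492] F [ 0.74 -1.23  0.07] M [ 0.012 -0.085  0.012] w 0.0598 q [-6.880e-01  1.680e-01  1.830e+00  1.000e-03  1.145e+00  6.400e-01]
shift mm [  94.9 -114.3   -0.5] turn -0.0008 curyaw 0.2432 tilt [ 4.0e-04  1.4e-03 -1.0e+00]
```

Call:
send_rows:
  steps: [0.06, 0.04, -0.048, 0, 0, 0.06, 0.075, -0.09, 0, 0, 0.06, 0.095, -0.114, 0, 0, 0.06, 0.095, -0.114, 0, 0, 0.06, 0.095, -0.114, 0, 0]

```text
time: 1.78
position: [0.4497, -0.0392, 0.2493]
tool_rot: [0.993, 0.121, -0.0, -0.001]
ft_force: [0.2, -0.8, -0.7]
grip_width: 0.0598
```

Run:
```python
from h import *
from rig import robot,cams
o=robot.get_obs();st(o)
c=cams.camera("wrist"); np.savez("w1.npz",**c); cv2.imwrite("pics/w1.png",c["color"][:,:,::-1])
c=cams.camera("top"); np.savez("t1.npz",**c); cv2.imwrite("pics/t1.png",c["color"][:,:,::-1])
```

```text
t 1.775 pos [ 0.4497 -0.0392  0.2493] F [ 0.21 -0.79 -0.67] M [ 0.035  0.008 -0.016] w 0.0598 q [-3.360e-01  2.130e-01  1.769e+00  1.000e-03  1.161e+00  9.910e-01]
```

View pics/w1.png

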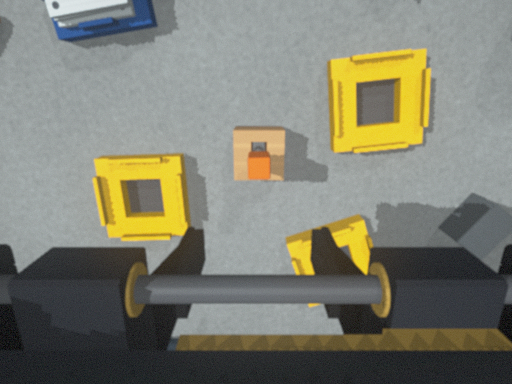

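Run:
```python
from h import *
c=load("w1.npz");col=c["color"]
cv2.imwrite("pics/w1c.png",cv2.resize(col[115:195,220:300,::-1],None,fx=7,fy=7,interpolation=cv2.INTER_CUBIC))
w=world(c);hsv=cv2.cvtColor(col,cv2.COLOR_RGB2HSV);H,S,V=[hsv[...,i].astype(int) for i in range(3)]
vv,uu=np.mgrid[:384,:512]
b=(uu>225)&(uu<295)&(vv>120)&(vv<190)
def R(m,n):
    P=w[m];print(n,len(P),cv2.minAreaRect((P[:,:2]*1000).astype(np.float32)),np.median(P,0))
R(b&(w[...,2]>0.044)&(w[...,2]<0.052),"holder top")
R(b&(w[...,2]>0.113)&(w[...,2]<0.122),"handle top")
```

```text
holder top 1825 ((452.8702392578125, -39.70615768432617), (64.55895233154297, 64.05074310302734), 13.831835746765137) [ 0.46010978 -0.03549271  0.04889858]
handle top 486 ((452.9000549316406, -39.451236724853516), (24.312606811523438, 22.537569046020508), 14.299015045166016) [ 0.45382836 -0.03918257  0.11776851]
```

View pics/w1c.png

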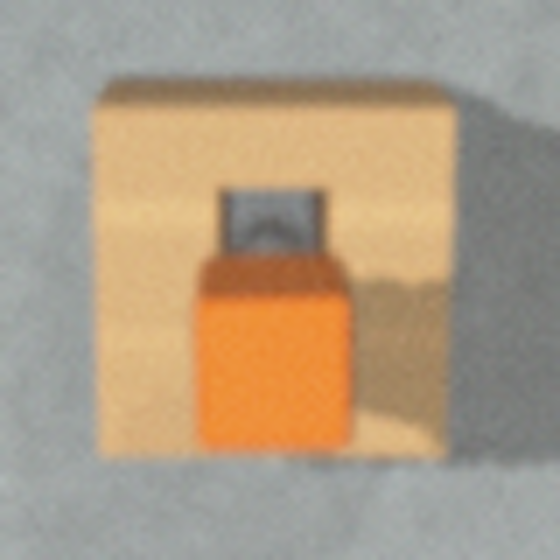

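Run:
```python
from h import *
from rig import robot
o=robot.get_obs();st(o);plan([0.4529,-0.0396,0.081],0.244,o)
```

```text
t 1.875 pos [ 0.4497 -0.0398  0.2493] F [-0.88 -0.94  0.62] M [ 0.018 -0.066 -0.048] w 0.06 q [-3.370e-01  2.130e-01  1.768e+00  1.000e-03  1.161e+00  9.910e-01]
shift mm [  3.1   0.8 168.3] turn -0.0024 curyaw 0.2416 tilt [-2.0e-04  1.2e-03 -1.0e+00]
```

Call:
send_rows:
  steps: [0.06, 0.003, 0.001, 0.04, 0, 0.06, 0.003, 0.001, 0.09, 0, 0.06, 0.003, 0.001, 0.135, 0, 0.06, 0.003, 0.001, 0.158, 0, 0.06, 0.003, 0.001, 0.168, 0, 0.06, 0.003, 0.001, 0.168, 0]

```text
time: 2.62
position: [0.4528, -0.0406, 0.0813]
tool_rot: [0.993, 0.12, -0.0, -0.001]
ft_force: [0.3, 0.4, -0.0]
grip_width: 0.0599
```

Call:
send_rows:
  steps: [0.018, 0, 0, 0, 0, 0.018, 0, 0, 0, 0, 0.018, 0, 0, 0, 0, 0.018, 0, 0, 0, 0]
  force: 45

```text
time: 3.12
position: [0.453, -0.0405, 0.0816]
tool_rot: [0.993, 0.12, 0.0, -0.001]
ft_force: [0.4, -0.2, -0.7]
grip_width: 0.0278
```

Run:
```python
from h import *
from rig import robot
o=robot.get_obs();st(o);plan([0.4529,-0.0396,0.2],0.244,o)
```

```text
t 3.125 pos [ 0.453  -0.0405  0.0816] F [ 0.44 -0.16 -0.75] M [ 0.026 -0.001  0.035] w 0.0278 q [-0.337  0.489  1.953  0.002  0.7    0.993]
shift mm [   0.2   -1.  -118.4] turn -0.0035 curyaw 0.2405 tilt [ 1.e-04  1.e-03 -1.e+00]
```

Call:
send_rows:
  steps: [0.018, 0, 0, 0, 0, 0.018, 0, 0, 0, 0, 0.018, 0, 0, 0, 0]

```text
time: 3.5
position: [0.453, -0.0405, 0.0816]
tool_rot: [0.993, 0.12, 0.0, -0.001]
ft_force: [0.4, 0.1, 0.4]
grip_width: 0.0221
```

Call:
send_rows:
  steps: [0.018, 0, 0, -0.01, 0, 0.018, 0, 0, -0.04, 0, 0.018, 0, 0, -0.08, 0, 0.018, 0, 0, -0.115, 0, 0.018, 0, 0, -0.12, 0]

```text
time: 4.12
position: [0.4547, -0.0411, 0.2041]
tool_rot: [0.993, 0.12, 0.003, 0.001]
ft_force: [-1.4, -0.0, -0.9]
grip_width: 0.0221
```

Run:
```python
from h import *
from rig import robot
o=robot.get_obs();st(o)
plan([0.53,0.16,0.22],0.40,o)
```

```text
t 4.125 pos [ 0.4547 -0.0411  0.2041] F [-1.36 -0.02 -0.86] M [-0.017  0.012 -0.046] w 0.0221 q [-3.370e-01  2.770e-01  1.825e+00  1.000e-03  1.033e+00  9.930e-01]
shift mm [ 121.2 -177.4  -15.6] turn -0.1594 curyaw 0.2406 tilt [ 0.0059 -0.001  -1.    ]
```

Call:
send_rows:
  steps: [0.018, 0.03, -0.044, -0.016, -0.05, 0.018, 0.07, -0.1, -0.016, -0.1, 0.018, 0.1, -0.146, -0.016, -0.16, 0.018, 0.121, -0.177, -0.016, -0.16, 0.018, 0.121, -0.177, -0.016, -0.16, 0.018, 0.121, -0.177, -0.016, -0.16]

```text
time: 4.88
position: [0.5286, 0.1591, 0.219]
tool_rot: [0.98, 0.199, 0.001, 0.001]
ft_force: [-0.1, -0.1, -1.8]
grip_width: 0.0221
```

Run:
```python
from h import *
from rig import robot,cams
c=cams.camera("wrist"); np.savez("w2.npz",**c); cv2.imwrite("pics/w2.png",c["color"][:,:,::-1])
o=robot.get_obs();st(o)
plan([0.53,0.16,0.22],0.40,o)
```

```text
t 4.925 pos [0.5288 0.1586 0.2194] F [ 0.64 -0.03 -1.88] M [ 0.    -0.016  0.009] w 0.0218 q [ 0.09   0.393  1.584 -0.002  1.162  1.262]
shift mm [ 1.7 -0.8 -0.6] turn -0.0001 curyaw 0.3999 tilt [ 0.0032 -0.0017 -1.    ]
```

View pics/w2.png

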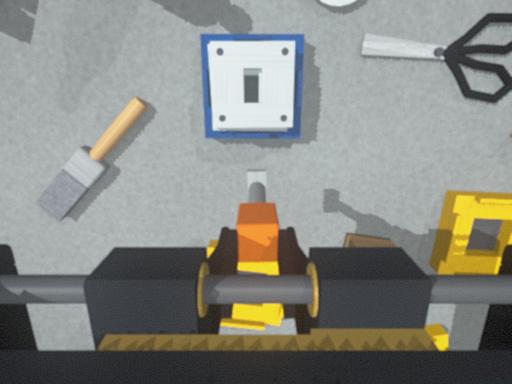

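Run:
```python
from h import *
c=load("w2.npz");col=c["color"];g=col[:,:,::-1]
cv2.imwrite("pics/w2c.png",cv2.resize(g[30:142,195:310],None,fx=6,fy=5.3,interpolation=cv2.INTER_CUBIC))
cv2.imwrite("pics/w2s.png",cv2.resize(g[60:112,232:272],None,fx=11,fy=11,interpolation=cv2.INTER_CUBIC))
cv2.imwrite("pics/w2k.png",cv2.resize(g[160:240,220:300],None,fx=7,fy=7,interpolation=cv2.INTER_CUBIC))
w=world(c)
vv,uu=np.mgrid[:384,:512]
b=(uu>195)&(uu<310)&(vv>25)&(vv<145)
m=b&(w[...,2]>0.049)&(w[...,2]<0.06)
P=w[m];print(len(P),cv2.minAreaRect((P[:,:2]*1000).astype(np.float32)),np.median(P[:,2]))
# slot floor map
for v in range(64,108,2): print(v,np.round(w[v,240:266:2,2]*1000).astype(int))
```

```text
6457 ((606.6541748046875, 197.62551879882812), (88.23063659667969, 88.23143768310547), 23.045673370361328) 0.05486754335245403
64 [56 55 55 56 54 55 56 55 54 55 54 55 56]
66 [55 55 57 53 54 54 55 55 55 55 53 55 55]
68 [55 55 52 50 51 51 52 50 51 51 51 56 54]
70 [54 54 35 35 37 34 34 36 35 36 47 54 56]
72 [55 54 35 35 35 35 34 36 36 36 46 55 56]
74 [55 56 35 36 35 35 36 35 35 35 43 54 55]
76 [55 54  5  5  6  6  6  5  6  6 44 55 56]
78 [55 54  4  6  6  5  4  6  4  4 45 54 56]
80 [54 55  5  5  5  5  4  5  6  5 44 55 53]
82 [55 55  5  5  6  5  5  7  6  3 44 54 55]
84 [55 54  4  4  4  5  6  5  5  4 46 55 54]
86 [                  55                   54                    5
                    5                    5                    5
 -9223372036854775808                    5                    4
                    5                   45                   55
                   55]
88 [56 54  4  5  5  6  7  5  4  5 45 55 54]
90 [54 56  6  3  6  5  5  6  5  5 46 55 55]
92 [56 55  4  3  5  4  5  5  4  3 45 55 54]
94 [55 55  6  6  5  5  6  5  6  5 44 55 54]
96 [55 56  4  5  5  6  6  5  6  5 45 55 55]
98 [54 55  4  5  4  5  7  5  4  5 45 55 54]
100 [56 54  5  5  5  4  5  5  7  5 47 55 55]
102 [56 54  5  5  5  6  5  5  6  3 46 55 56]
104 [55 56 55 54 55 56 55 56 54 55 55 55 56]
106 [55 54 54 56 56 54 55 56 54 55 55 55 55]<stdin>:12: RuntimeWarning: invalid value encountered in cast
```

View pics/w2c.png

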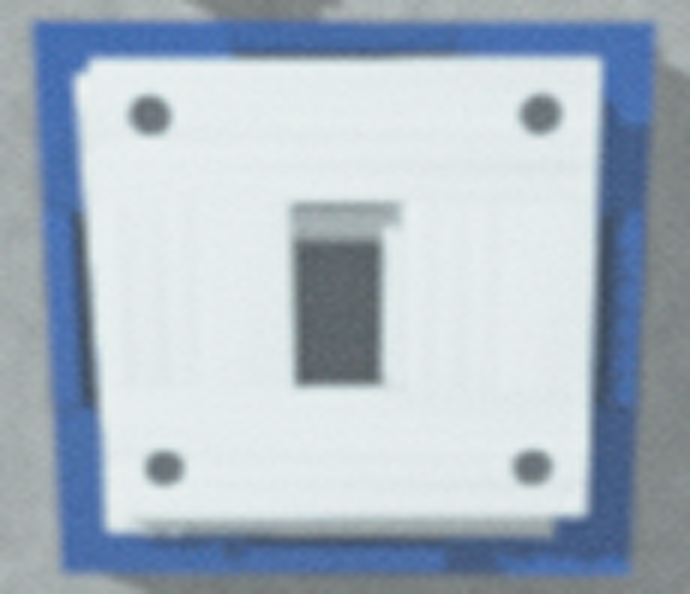

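View pics/w2s.png

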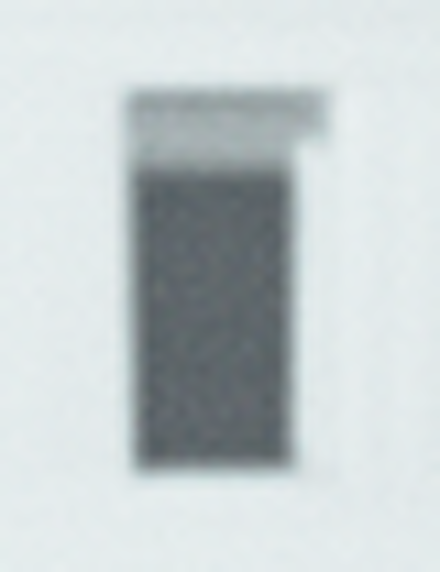

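View pics/w2k.png

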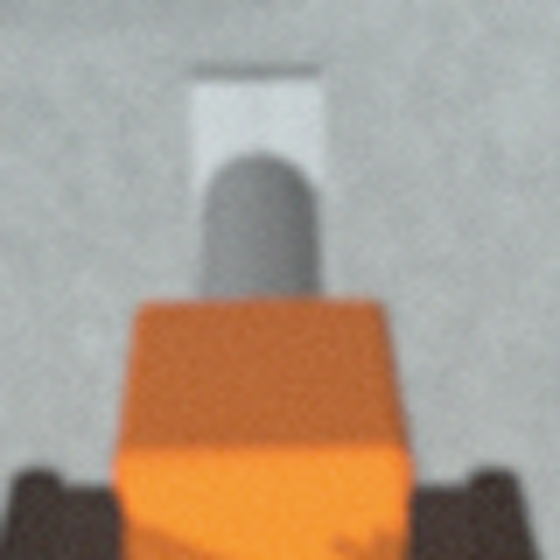

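Run:
```python
from h import *
c=load("w2.npz");a=np.radians(23.05);ctr=np.array([.60665,.19763])
ex=np.array([np.cos(a),np.sin(a)]);ey=np.array([np.sin(a),-np.cos(a)])
def loc(u,v,z):
    p=pix2plane(c,u,v,z)[:2]-ctr; return np.round([p@ex*1000,p@ey*1000],2)
f=lambda cu,cv:(232+(cu+.5)/11-.5,60+(cv+.5)/11-.5)
print("cam",np.round([(c["extrinsics"][:2,3]-ctr)@ex,(c["extrinsics"][:2,3]-ctr)@ey,c["extrinsics"][2,3]],3))
for n,p,z in [("p1 topL",(128,92),.054),("p1 topR",(325,92),.054),("p1 botL",(135,468),.054),("p1 botR",(296,468),.054),
 ("p1 lower edge top, R",(310,135),.044),("p2 right",(293,200),.044),("p2 right low",(293,400),.044),("p3 top",(200,167),.034),("p3 right@34",(290,300),.034),("p3 left@34",(138,300),.034),("p1 lowleft44",(132,300),.044),("bottom z44",(200,466),.044),("bot z34",(200,466),.034),("bot z24",(200,466),.024),("right24",(290,300),.024),("left24",(136,300),.024),("p2 top bound",(200,135),.034),("foot L",(0,0),0.143)]:
    print(n,loc(*f(*p),z))
from rig import robot
o=robot.get_obs()
# foot in image: top face z, at crop7 of (220,160)
g=lambda cu,cv:(220+(cu+.5)/7-.5,160+(cv+.5)/7-.5)
tz=o["position"][2]-.0766
t=o["position"][:2]
for n,p,z in [("footL+x",(192,80),tz+.008),("footR+x",(326,80),tz+.008),("foot bottom +x L",(195,68),tz)]:
    q=pix2plane(c,*g(*p),z)[:2]-t;print(n,np.round([q@ex*1000,q@ey*1000],2))
w=world(c)
for v in (173,176,179):print(w[v,250:266:3])
```

```text
cam [-0.005  0.004  0.415]
p1 topL [17.88 -9.56]
p1 topR [17.84  9.46]
p1 botL [-17.13  -9.41]
p1 botR [-17.17   6.62]
p1 lower edge top, R [14.46  8.11]
p2 right [8.36 6.41]
p2 right low [-10.84   6.38]
p3 top [11.92 -3.07]
p3 right@34 [-1.06  6.13]
p3 left@34 [-1.03 -9.62]
p1 lowleft44 [-1.13 -9.86]
bottom z44 [-17.29  -3.15]
bot z34 [-17.63  -3.35]
bot z24 [-17.97  -3.56]
right24 [-0.97  6.18]
left24 [ -0.93 -10.2 ]
p2 top bound [15.   -3.04]
foot L [ 18.54 -15.25]
footL+x [16.27 -9.2 ]
footR+x [16.23  7.18]
foot bottom +x L [15.83 -9.06]
[[0.5396116  0.17047443 0.15124627]
 [0.54069944 0.1681427  0.15161942]
 [0.54133493 0.16563101 0.1500898 ]
 [0.54266436 0.16340575 0.15149489]
 [0.54360024 0.1610114  0.15122554]
 [0.54442902 0.15855149 0.15047081]]
[[0.53736581 0.16952596 0.1520578 ]
 [0.53830842 0.16714067 0.15183545]
 [0.53902407 0.16465633 0.15068173]
 [0.5403187  0.16241271 0.15188653]
 [0.54140445 0.16008995 0.15225173]
 [0.54197169 0.15748978 0.15041426]]
[[0.53475527 0.16845546 0.15147657]
 [0.5357235  0.16606558 0.15134172]
 [0.53674952 0.1636967  0.15142938]
 [0.5374881  0.16119805 0.15037454]
 [0.53848302 0.15880464 0.15032381]
 [0.53966403 0.15651151 0.15103565]]
```

Run:
```python
from h import *
c=load("w2.npz");g=c["color"][:,:,::-1]
g=cv2.convertScaleAbs(g,alpha=1.0)
cv2.imwrite("pics/w2b.png",cv2.resize(g[112:140,200:306],None,fx=7,fy=14,interpolation=cv2.INTER_CUBIC))
cv2.imwrite("pics/w2l.png",cv2.resize(g[32:136,200:222],None,fx=16,fy=5.5,interpolation=cv2.INTER_CUBIC))
```

```text
(no output)
```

View pics/w2b.png

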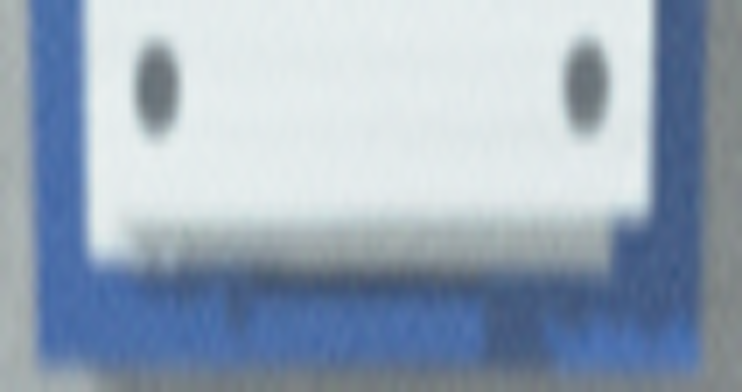

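View pics/w2l.png

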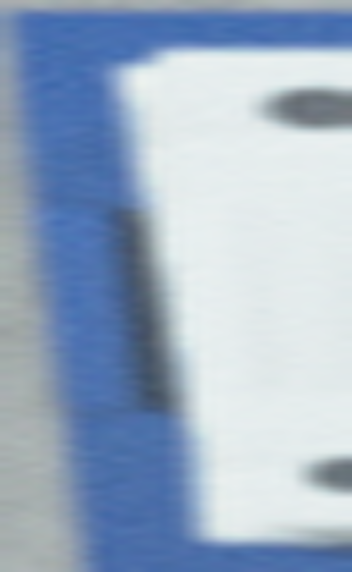

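Run:
```python
from h import *
c=load("w2.npz");a=np.radians(23.05);ctr=np.array([.60665,.19763])
ex=np.array([np.cos(a),np.sin(a)]);ey=np.array([np.sin(a),-np.cos(a)])
def loc(u,v,z):
    p=pix2plane(c,u,v,z)[:2]-ctr; return np.round([p@ex*1000,p@ey*1000],2)
f=lambda cu,cv:(200+(cu+.5)/7-.5,112+(cv+.5)/14-.5)
for n,p,z in [("p1 br",(652,210),.054),("p3 br",(612,272),.034),("p3 bl",(88,262),.034),("nest bl",(38,362),.024),("nest br",(702,362),.024)]: print(n,loc(*f(*p),z))
f=lambda cu,cv:(200+(cu+.5)/16-.5,32+(cv+.5)/5.5-.5)
for n,p,z in [("p1 tl",(170,48),.054),("p? tl",(110,68),.044),("p? tl",(110,68),.034),("nest tl",(10,12),.024)]: print(n,loc(*f(*p),z))
f=lambda cu,cv:(195+(cu+.5)/6-.5,30+(cv+.5)/5.3-.5)
for n,p,z in [("nest tr",(655,22),.024),("nest bl",(65,570),.024),("nest br",(632,570),.024),("nest tl",(36,22),.024)]: print(n,loc(*f(*p),z))
```

```text
p1 br [-43.67  44.97]
p3 br [-50.99  40.59]
p3 bl [-49.93 -48.22]
nest bl [-59.75 -58.74]
nest br [-60.05  57.5 ]
p1 tl [ 44.69 -43.38]
p? tl [ 42.52 -48.88]
p? tl [ 43.79 -50.31]
nest tl [ 55.49 -58.2 ]
nest tr [55.31 57.48]
nest bl [-59.44 -58.21]
nest br [-59.74  57.56]
nest tl [ 55.51 -57.72]
```

```bash
cat >> h.py <<'E'
A=np.radians(23.05);EX=np.array([np.cos(A),np.sin(A)]);EY=np.array([np.sin(A),-np.cos(A)]);CT=np.array([.60665,.19763])
def foot(o):  # foot centre rel p1 centre, in nest axes mm, and foot z (spring extended)
    p=o["position"]; d=p[:2]-CT; return np.round([d@EX*1000+.25,d@EY*1000-1.0,(p[2]-.0766)*1000],2)
def tgt(fx,fy,fz): # TCP for foot
    q=CT+EX*(fx-.25)/1000+EY*(fy+1.0)/1000; return [q[0],q[1],fz/1000+.0766]
E
python3 - <<'E'
from h import *
from rig import robot
o=robot.get_obs();plan(tgt(-.7,-.7,75),A,o)
E
```

```text
shift mm [85.8 -5.5 67.9] turn -0.0024 curyaw 0.3999 tilt [ 0.0032 -0.0017 -1.    ]
```

Call:
send_rows:
  steps: [0.018, 0.03, -0.002, 0.01, 0, 0.018, 0.065, -0.004, 0.03, 0, 0.018, 0.084, -0.0055, 0.055, -0.002, 0.018, 0.086, -0.0055, 0.068, -0.002, 0.018, 0.086, -0.0055, 0.068, -0.002, 0.018, 0.086, -0.0055, 0.068, -0.002]

```text
time: 5.68
position: [0.6057, 0.1964, 0.1524]
tool_rot: [0.98, 0.199, 0.002, 0.001]
ft_force: [0.5, 0.1, -0.5]
grip_width: 0.022
```

Run:
```python
from h import *
from rig import robot,cams
c=cams.camera("wrist"); np.savez("w3.npz",**c)
g=c["color"][:,:,::-1];cv2.imwrite("pics/w3.png",cv2.resize(g[130:280,180:335],None,fx=4,fy=4,interpolation=cv2.INTER_CUBIC))
o=robot.get_obs();st(o);print(foot(o));plan(tgt(-.7,-.7,56),A,o)
```

```text
t 5.725 pos [0.6061 0.1966 0.1528] F [ 0.2   0.39 -0.42] M [-0.017 -0.003  0.054] w 0.0223 q [ 0.14   0.583  1.44  -0.002  1.115  1.31 ]
[-0.69 -0.28 76.17]
shift mm [-0.1 -0.5 20.2] turn -0.001 curyaw 0.4013 tilt [ 0.0046 -0.0016 -1.    ]
```

View pics/w3.png

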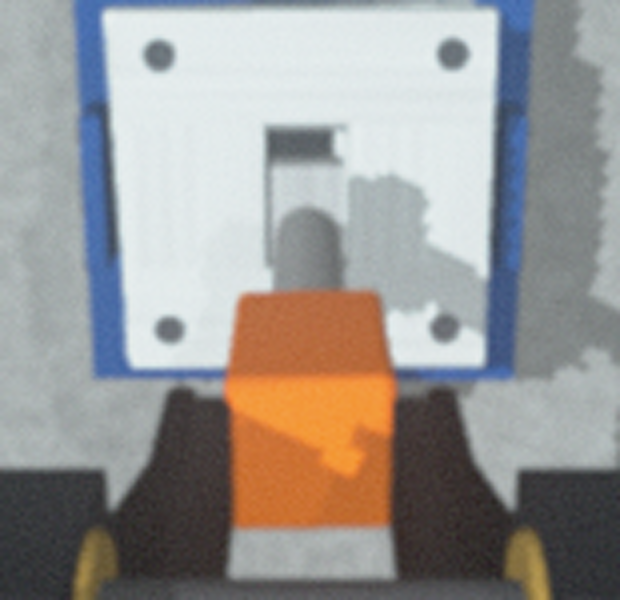

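Run:
```python
from h import *
c=load("w3.npz")
f=lambda cu,cv:(180+(cu+.5)/4-.5,130+(cv+.5)/4-.5)
def loc(p,z):
    d=pix2plane(c,*f(*p),z)[:2]-CT; return np.round([d@EX*1000,d@EY*1000],2)
print(loc((272,164),.0842),loc((346,164),.0842),loc((266,127),.054),loc((349,127),.054),loc((269,262),.054))
for n,p in (("p1 corners",(105,9)),("",(498,9)),("",(128,367)),("",(486,362))):print(loc(p,.054))
```

```text
[15.36 -7.39] [15.32  8.44] [16.9  -9.58] [16.84 10.02] [-16.66  -9.27]
[ 44.59 -46.18]
[44.38 44.06]
[-44.24 -44.89]
[-43.18  44.73]
```

Call:
send_rows:
  steps: [0.018, -0.0003, -0.0007, 0.01, 0, 0.018, -0.0003, -0.0007, 0.019, 0, 0.018, -0.0003, -0.0007, 0.022, 0, 0.018, -0.0003, -0.0007, 0.025, 0, 0.018, -0.0003, -0.0007, 0.027, 0, 0.018, -0.0003, -0.0007, 0.028, 0, 0.018, -0.0003, -0.0007, 0.028, 0, 0.018, -0.0003, -0.0007, 0.028, 0]

```text
time: 6.72
position: [0.6058, 0.1971, 0.1249]
tool_rot: [0.98, 0.199, 0.002, 0.001]
ft_force: [-0.3, 0.7, -1.7]
grip_width: 0.0223
```

```bash
cat > s.py <<'E'
from h import *
from rig import robot
o=robot.get_obs();st(o);print("foot",foot(o))
E
python3 s.py
```

```text
t 6.725 pos [0.6058 0.1971 0.1249] F [-0.34  0.72 -1.75] M [-0.05  -0.008 -0.02 ] w 0.0223 q [ 0.141  0.615  1.465 -0.003  1.057  1.311]
foot [-0.74 -0.86 48.34]
```

Call:
send_rows:
  steps: [0.018, 0, -0.001, 0, 0, 0.018, 0, -0.0022, 0, 0, 0.018, 0, -0.0022, 0.002, 0, 0.018, 0, -0.0022, 0.004, 0, 0.018, 0, -0.0022, 0.006, 0, 0.018, 0, -0.0022, 0.008, 0, 0.018, 0, -0.0022, 0.009, 0, 0.018, 0, -0.0022, 0.009, 0]

```text
time: 7.72
position: [0.6049, 0.1991, 0.1157]
tool_rot: [0.98, 0.199, 0.002, 0.001]
ft_force: [1.4, -0.0, -1.4]
grip_width: 0.0221
```

```bash
python3 s.py
```

```text
t 7.725 pos [0.6049 0.1991 0.1157] F [ 1.35 -0.04 -1.37] M [-0.198 -0.057 -0.021] w 0.0221 q [ 0.144  0.627  1.472 -0.003  1.038  1.315]
foot [-0.82 -3.03 39.11]
```

Call:
send_rows:
  steps: [0.018, 0, 0, 0.003, 0, 0.018, -0.0015, 0, 0.003, 0, 0.018, -0.003, 0, 0.003, 0, 0.018, -0.0045, 0, 0.003, 0, 0.018, -0.0052, 0, 0.003, 0, 0.018, -0.0052, 0, 0.003, 0]

```text
time: 8.48
position: [0.6002, 0.1972, 0.1128]
tool_rot: [0.98, 0.199, 0.002, 0.001]
ft_force: [0.7, -0.2, -1.9]
grip_width: 0.0221
```

```bash
python3 s.py
```

```text
t 8.475 pos [0.6002 0.1972 0.1128] F [ 0.69 -0.19 -1.86] M [ 0.143 -0.245  0.011] w 0.0221 q [ 0.142  0.624  1.488 -0.002  1.024  1.313]
foot [-5.82 -3.12 36.17]
```

Now lower about 7 mm and feel for plate 3.

Call:
send_rows:
  steps: [0.018, 0, 0, 0.002, 0, 0.018, 0, 0, 0.004, 0, 0.018, 0, 0, 0.006, 0, 0.018, 0, 0, 0.007, 0, 0.018, 0, 0, 0.007, 0]

```text
time: 9.1
position: [0.6005, 0.1972, 0.106]
tool_rot: [0.98, 0.199, 0.003, 0.001]
ft_force: [0.4, 0.5, 2.0]
grip_width: 0.0219
```

```bash
python3 s.py; python3 s.py
```

```text
t 9.1 pos [0.6005 0.1972 0.106 ] F [0.39 0.5  1.96] M [ 0.052 -0.13  -0.031] w 0.0219 q [ 0.142  0.633  1.493 -0.002  1.01   1.313]
foot [-5.6  -3.   29.42]
t 9.1 pos [0.6005 0.1972 0.106 ] F [0.39 0.5  1.96] M [ 0.052 -0.13  -0.031] w 0.0219 q [ 0.142  0.633  1.493 -0.002  1.01   1.313]
foot [-5.6  -3.   29.42]
```

Call:
send_rows:
  steps: [0.018, -0.0008, 0, 0, 0, 0.018, -0.0015, 0, 0, 0, 0.018, -0.0015, 0, 0, 0]

```text
time: 9.48
position: [0.5994, 0.1966, 0.1062]
tool_rot: [0.98, 0.199, 0.003, 0.001]
ft_force: [0.4, -0.1, 3.6]
grip_width: 0.0223
```

```bash
python3 s.py
```

```text
t 9.475 pos [0.5994 0.1966 0.1062] F [ 0.43 -0.12  3.58] M [ 0.161 -0.23   0.055] w 0.0223 q [ 0.141  0.631  1.497 -0.002  1.007  1.312]
foot [-6.82 -2.91 29.59]
```

Call:
send_rows:
  steps: [0.018, 0, -0.0008, 0, 0, 0.018, 0, -0.0016, 0, 0, 0.018, 0, -0.0016, 0, 0]

```text
time: 9.85
position: [0.5989, 0.1978, 0.1062]
tool_rot: [0.98, 0.199, 0.003, 0.002]
ft_force: [1.4, -1.4, 3.0]
grip_width: 0.022
```

Call:
send_rows:
  steps: [0.018, 0.0008, 0, 0, 0, 0.018, 0.0015, 0, 0, 0, 0.018, 0.0015, 0, 0, 0]

```text
time: 10.22
position: [0.6002, 0.1983, 0.1061]
tool_rot: [0.98, 0.199, 0.003, 0.002]
ft_force: [-0.6, -0.7, 2.2]
grip_width: 0.0225
```

```bash
python3 s.py
```

```text
t 10.225 pos [0.6002 0.1983 0.1061] F [-0.57 -0.69  2.22] M [-0.25  -0.185 -0.016] w 0.0225 q [ 0.144  0.633  1.493 -0.003  1.01   1.315]
foot [-5.43 -4.15 29.55]
```

Call:
send_rows:
  steps: [0.018, -0.0005, 0.001, 0, 0, 0.018, -0.0005, 0.002, 0, 0, 0.018, -0.0005, 0.003, 0, 0, 0.018, -0.0005, 0.003, 0, 0]

```text
time: 10.72
position: [0.6006, 0.1958, 0.1061]
tool_rot: [0.98, 0.199, 0.003, 0.001]
ft_force: [-0.1, 1.3, 2.4]
grip_width: 0.0222
```

```bash
python3 s.py
```

```text
t 10.725 pos [0.6006 0.1958 0.1061] F [-0.08  1.31  2.44] M [ 0.376 -0.048  0.042] w 0.0222 q [ 0.14   0.632  1.494 -0.002  1.009  1.31 ]
foot [-6.03 -1.68 29.51]
```

Run:
```python
from h import *
from rig import robot,cams
c=cams.camera("wrist"); np.savez("w4.npz",**c)
g=c["color"][:,:,::-1];cv2.imwrite("pics/w4.png",cv2.resize(g[120:260,180:335],None,fx=5,fy=4.2,interpolation=cv2.INTER_CUBIC))
c=cams.camera("side"); np.savez("s4.npz",**c)
g=c["color"][:,:,::-1];cv2.imwrite("pics/s4.png",cv2.resize(g[200:300,180:280],None,fx=6,fy=6,interpolation=cv2.INTER_CUBIC))
```

```text
(no output)
```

View pics/w4.png

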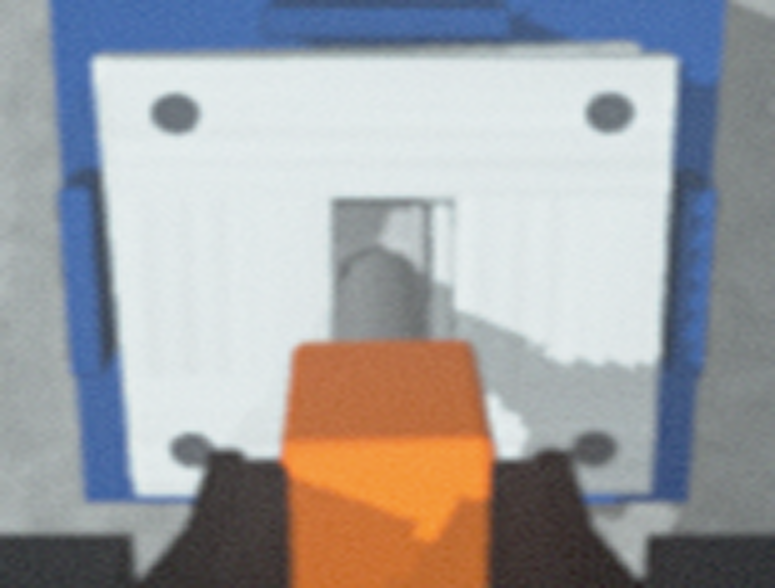

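View pics/s4.png

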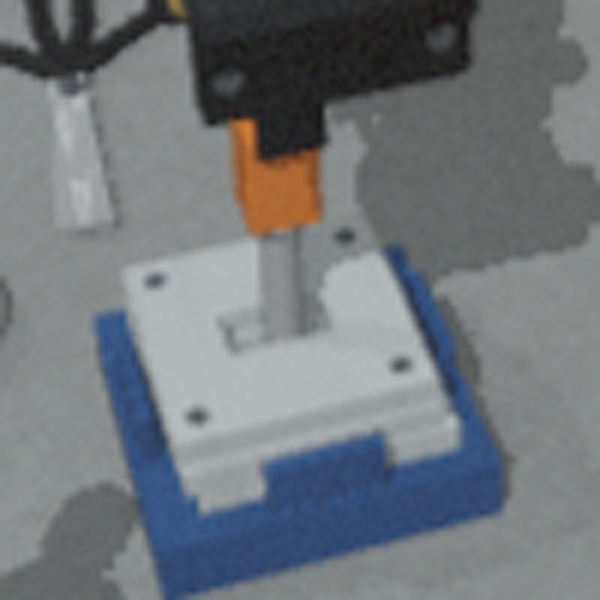

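Run:
```python
from h import *
for n,o in (("side0.npz","pics/sz0.png"),("s4.npz","pics/sz4.png")):
    g=load(n)["color"][:,:,::-1]; cv2.imwrite(o,cv2.resize(g[255:295,190:270],None,fx=10,fy=10,interpolation=cv2.INTER_CUBIC))
c=load("w4.npz");g=c["color"][:,:,::-1]
cv2.imwrite("pics/w4t.png",cv2.resize(g[120:145,190:325],None,fx=6,fy=12,interpolation=cv2.INTER_CUBIC))
```

```text
(no output)
```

View pics/sz4.png

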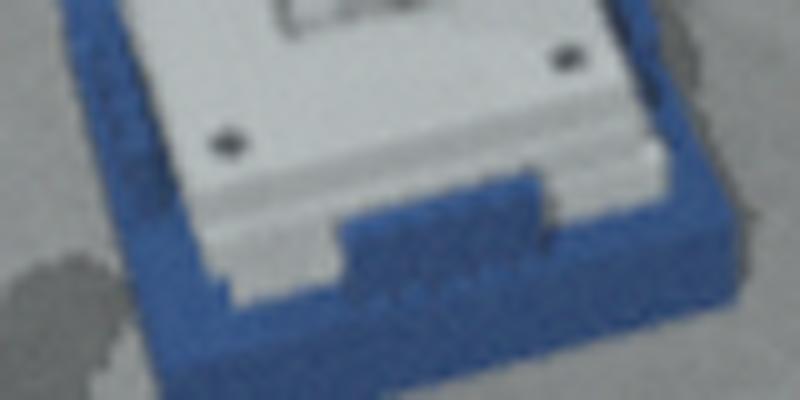

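View pics/sz0.png

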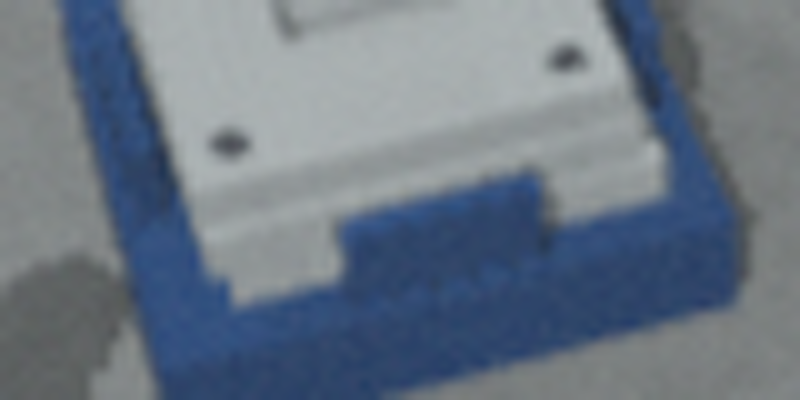

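View pics/w4t.png

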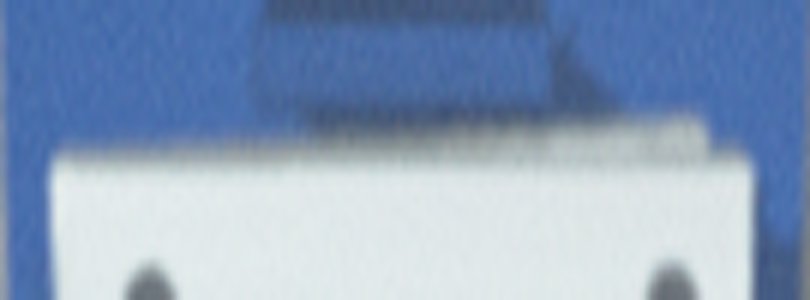

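```bash
python3 - <<'E'
from h import *
from rig import robot
c=load("w4.npz")
f=lambda cu,cv:(180+(cu+.5)/5-.5,120+(cv+.5)/4.2-.5)
def loc(p,z,f=f):
    d=pix2plane(c,*f(*p),z)[:2]-CT; return np.round([d@EX*1000,d@EY*1000],2)
for p in ((92,57),(678,57),(132,495),(655,492)):print("p1",loc(p,.054))
for n,p,z in (("slot tl",(332,199),.054),("slot tr",(456,199),.054),("p2 r",(428,210),.044),("p3r@34",(428,210),.034),("handle bl-ish",(296,345),.103),("handle br",(472,345),.103),("handle top l",(283,440),.141),("htop r",(492,440),.141),("shank l",(335,285),.044),("shank r",(424,290),.044)):print(n,loc(p,z))
f2=lambda cu,cv:(190+(cu+.5)/6-.5,120+(cv+.5)/12-.5)
for z in (.044,.034):print("prot corner",loc((705,118),z,f2),loc((250,148),z,f2))
print("nest tab top",loc((262,22),.044,f2),loc((545,22),.044,f2))
w=world(c)
vv,uu=np.mgrid[:384,:512]
m=(uu>190)&(uu<325)&(vv>120)&(vv<250)&(w[...,2]>.051)&(w[...,2]<.058)
P=w[m];r=cv2.minAreaRect((P[:,:2]*1000).astype(np.float32));print(r)
print(np.round(w[136:180:3,248:266:3,2]*1000))
E
python3 s.py
```

```text
p1 [ 44.37 -46.51]
p1 [44.16 44.37]
p1 [-44.37 -44.74]
p1 [-44.01  45.01]
slot tl [17.44 -9.65]
slot tr [17.39 10.2 ]
p2 r [12.83  6.01]
p3r@34 [10.42  6.29]
handle bl-ish [  5.18 -13.07]
handle br [ 5.11 10.33]
handle top l [  5.33 -12.5 ]
htop r [ 5.25 10.52]
shank l [-2.69 -9.7 ]
shank r [-3.79  5.42]
prot corner [45.97 39.52] [ 44.12 -21.5 ]
prot corner [44.83 41.09] [ 42.91 -22.29]
nest tab top [ 52.41 -19.69] [52.33 17.94]
((606.6932373046875, 197.47366333007812), (88.33406066894531, 88.2630844116211), 22.929119110107422)
[[56. 55. 55. 52. 55. 56.]
 [55. 56. 55. 55. 56. 54.]
 [55. 54. 54. 55. 54. 55.]
 [54. 56. 55. 56. 55. 55.]
 [55. 54. 54. 55. 55. 54.]
 [55. 55. 55. 54. 56. 54.]
 [55. 55. 56. 55. 55. 55.]
 [56. 56. 56. 55. 54. 56.]
 [54. 54. 56. 55. 55. 55.]
 [54. 55. 55. 54. 55. 55.]
 [55. 56. 53. 55. 55. 55.]
 [43. 43. 42. 42. 43. 42.]
 [43. 43. 43. 43. 43. 42.]
 [42. 43. 42. 42. 42. 43.]
 [43. 42. 43. 41. 43. 43.]]
t 10.825 pos [0.6006 0.1958 0.1061] F [0.37 0.93 2.24] M [ 0.408 -0.017  0.091] w 0.0219 q [ 0.14   0.632  1.494 -0.003  1.009  1.31 ]
foot [-6.03 -1.64 29.51]
```

Run:
```python
from h import *
c=load("w4.npz");w=world(c);col=c["color"]
d=w[...,:2]-CT; X=d@EX*1000;Y=d@EY*1000;Z=w[...,2]*1000
for v in range(160,200,2): print(v,"X",np.round(X[v,255],1),"Z",np.round(Z[v,244:276:2]).astype(int))
cv2.imwrite("pics/w4z.png",cv2.resize(col[160:206,240:280,::-1],None,fx=13,fy=13,interpolation=cv2.INTER_CUBIC))
```

```text
160 X 23.3 Z [54 55 54 55 56 56 55 55 55 56 54 55 56 53 55 55]
162 X 21.9 Z [56 54 55 55 54 55 55 56 55 53 55 55 55 56 56 55]
164 X 20.2 Z [55 56 55 55 54 55 55 54 54 55 54 55 54 56 54 54]
166 X 18.5 Z [56 54 55 55 55 53 55 55 55 55 54 55 54 54 57 54]
168 X 13.9 Z [55 46 41 42 42 42 42 42 42 43 41 44 45 44 55 55]
170 X 12.3 Z [                  54 -9223372036854775808                   42
                   43                   43                   43
                   43                   42                   42
                   43                   43                   44
                   46                   46                   55
                   55]
172 X 10.5 Z [55 47 43 44 43 43 42 43 43 43 42 42 45 44 55 56]
174 X 8.9 Z [55 50 42 42 43 42 43 42 43 43 42 42 45 45 56 54]
176 X 7.1 Z [55 49 43 42 42 43 42 42 43 41 41 41 45 46 53 54]
178 X 5.2 Z [55 50 43 42 44 43 42 43 43 43 42 40 44 45 55 55]
180 X 4.4 Z [56 50 42 42 45 46 48 46 43 42 42 37 45 46 54 55]
182 X 4.4 Z [55 52 42 46 49 53 51 51 48 43 42 36 44 45 55 54]
184 X 4.4 Z [54 52 46 52 56 57 57 58 53 49 42 35 44 46 55 55]
186 X 3.8 Z [56 52 50 58 60 62 61 62 60 55 42 36 45 45 56 55]
188 X 4.0 Z [56 53 56 61 65 66 67 66 63 60 42 34 46 46 55 56]
190 X 3.8 Z [55 53 62 66 70 71 71 70 69 66 43 34 46 46 55 55]
192 X 3.2 Z [55 54 66 71 74 76 77 75 73 71 62 34 45 48 54 56]
194 X 3.2 Z [54 55 71 75 80 79 79 80 79 77 69 35 45 46 54 55]
196 X 3.1 Z [55 55 76 80 83 84 85 85 83 80 75 35 45 46 56 55]
198 X 2.3 Z [54 55 79 84 87 89 89 89 88 84 79 35 44 48 56 54]<stdin>:4: RuntimeWarning: invalid value encountered in cast
```

View pics/w4z.png

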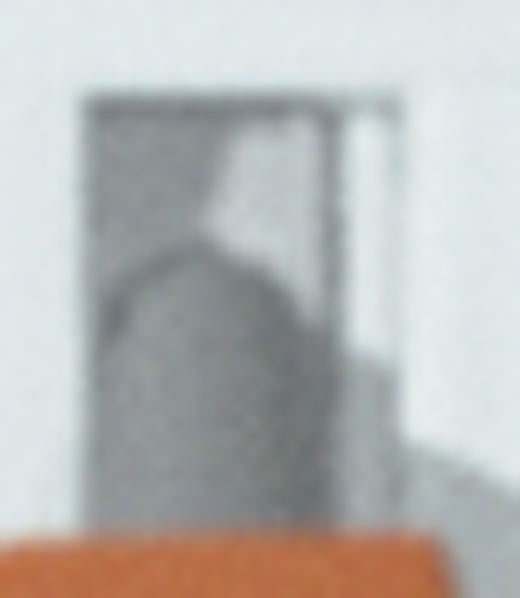

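Call:
send_rows:
  steps: [0.018, 0.003, -0.0015, 0, 0, 0.018, 0.005, -0.0015, 0, 0, 0.018, 0.005, -0.0015, -0.004, 0, 0.018, 0.005, -0.0015, -0.009, 0, 0.018, 0.005, -0.0015, -0.01, 0, 0.018, 0.005, -0.0015, -0.01, 0]
  force: 60

```text
time: 11.58
position: [0.6042, 0.199, 0.1157]
tool_rot: [0.98, 0.199, 0.002, 0.001]
ft_force: [0.2, -0.4, -3.1]
grip_width: 0.0217
```

```bash
cat > wv.py <<'E'
import sys
from h import *
from rig import robot,cams
n=sys.argv[1]
c=cams.camera("wrist");np.savez(n+".npz",**c);col=c["color"]
cv2.imwrite(f"pics/{n}.png",cv2.resize(col[115:255,185:325,::-1],None,fx=4,fy=4,interpolation=cv2.INTER_CUBIC))
w=world(c);d=w[...,:2]-CT; X=d@EX*1000;Y=d@EY*1000;Z=w[...,2]*1000
vv,uu=np.mgrid[:384,:512]
m=(uu>185)&(uu<325)&(vv>115)&(vv<262)&(Z>51)&(Z<58)
P=np.c_[X[m],Y[m]];m2=(abs(P)<60).all(1);P=P[m2]
print("p1 extents pct",np.round(np.percentile(P,[.5,99.5],axis=0),1).tolist(),cv2.minAreaRect(P.astype(np.float32)))
# shank axis: orange/steel pixels between z 58..95 near centre
m=(Z>58)&(Z<100)&(abs(X)<30)&(abs(Y)<15)&(vv>150)
for z0 in (60,70,80,90):
    k=m&(abs(Z-z0)<4)
    if k.sum()>4: print("shank z",z0,"front X-7",round(np.percentile(X[k],95)-7,1),"Ymid",round((np.percentile(Y[k],3)+np.percentile(Y[k],97))/2,1),k.sum())
o=robot.get_obs();st(o);print("foot if upright",foot(o))
E
python3 wv.py w5
```

```text
p1 extents pct [[-42.5, -35.2], [44.0, 44.2]] ((-0.16175460815429688, 0.5297050476074219), (88.02484130859375, 88.67813873291016), 89.951171875)
shank z 60 front X-7 22.0 Ymid -5.6 240
shank z 70 front X-7 -1.6 Ymid -2.2 49
shank z 80 front X-7 -1.4 Ymid -2.8 53
shank z 90 front X-7 -1.5 Ymid -2.5 58
t 11.625 pos [0.6042 0.199  0.1157] F [-0.36 -0.7  -2.51] M [-0.024  0.015  0.081] w 0.0212 q [ 0.144  0.626  1.474 -0.003  1.037  1.315]
foot if upright [-1.48 -3.19 39.08]
```

View pics/w5.png

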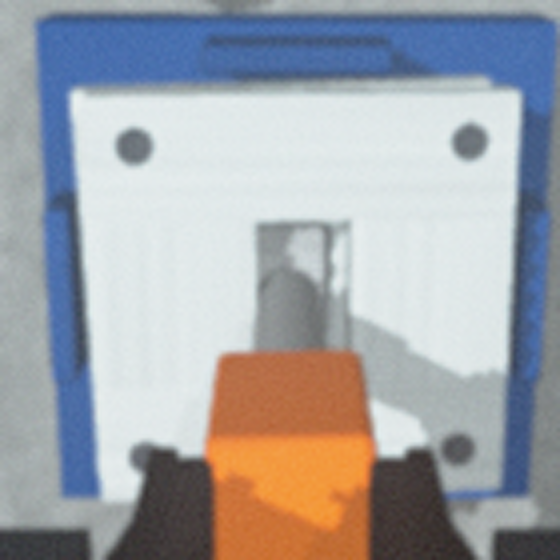

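Call:
send_rows:
  steps: [0.018, -0.0015, 0, 0, 0, 0.018, -0.003, 0, 0, 0, 0.018, -0.0045, 0, 0, 0, 0.018, -0.006, 0, 0, 0, 0.018, -0.006, 0, 0, 0]

```text
time: 12.25
position: [0.599, 0.1967, 0.1158]
tool_rot: [0.98, 0.199, 0.003, 0.001]
ft_force: [0.9, 0.3, -3.0]
grip_width: 0.0213
```

```bash
python3 wv.py w6
```

```text
p1 extents pct [[-44.3, -41.8], [43.2, 44.1]] ((-1.2088699340820312, 0.13418960571289062), (88.29022216796875, 88.73204040527344), 89.45381927490234)
shank z 60 front X-7 20.7 Ymid -0.3 701
shank z 70 front X-7 -3.4 Ymid -2.7 54
shank z 80 front X-7 -3.6 Ymid -2.8 63
shank z 90 front X-7 -4.3 Ymid -2.8 67
t 12.3 pos [0.599  0.1967 0.1159] F [ 0.95  0.06 -2.6 ] M [ 0.16  -0.329 -0.009] w 0.0216 q [ 0.142  0.619  1.49  -0.002  1.027  1.312]
foot if upright [-7.15 -3.18 39.25]
```

View pics/w6.png

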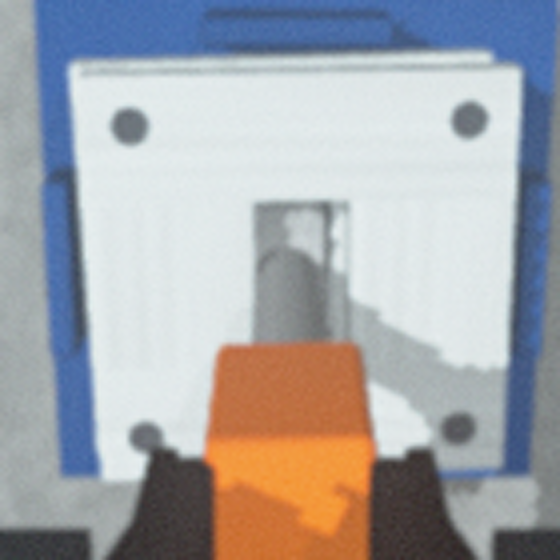

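Run:
```python
from h import *
for n in ("w2","w5","w6"):
    c=load(n+".npz");w=world(c);d=w[...,:2]-CT; X=d@EX*1000;Y=d@EY*1000;Z=w[...,2]*1000
    print(n)
    for u in (200,210,230,250,270,285,290,294,298,302):
        # walk up columns: list z around the +x edge
        v=[v for v in range(20,200) if Z[v,u]>51 and 30<X[v,u]<60]
        if not v: continue
        v0=min(v); print(u,v0,[(round(float(X[k,u]),1),round(float(Y[k,u]),0),round(float(Z[k,u]))) for k in range(v0-6,v0+2)])
```

```text
w2
210 42 [(52.9, -47.0, 26), (52.0, -47.0, 25), (51.2, -47.0, 24), (50.0, -47.0, 25), (49.0, -47.0, 25), (48.0, -47.0, 25), (42.9, -43.0, 56), (42.1, -44.0, 55)]
230 41 [(53.9, -25.0, 26), (52.9, -25.0, 26), (51.8, -25.0, 26), (51.1, -25.0, 24), (49.9, -25.0, 25), (49.0, -25.0, 25), (44.0, -23.0, 54), (42.8, -23.0, 56)]
250 41 [(51.3, -2.0, 43), (50.2, -2.0, 44), (49.1, -2.0, 45), (48.2, -2.0, 44), (47.1, -2.0, 45), (46.4, -2.0, 43), (43.8, -2.0, 55), (42.8, -2.0, 56)]
270 41 [(50.9, 19.0, 45), (49.9, 19.0, 46), (49.1, 19.0, 44), (48.3, 19.0, 43), (47.1, 19.0, 45), (46.6, 19.0, 41), (43.9, 19.0, 54), (42.8, 19.0, 55)]
285 41 [(54.0, 37.0, 24), (53.0, 37.0, 25), (52.0, 37.0, 24), (50.9, 37.0, 25), (49.8, 37.0, 25), (48.9, 37.0, 24), (43.8, 34.0, 55), (43.0, 34.0, 54)]
290 41 [(53.7, 42.0, 26), (53.1, 42.0, 24), (51.8, 42.0, 26), (50.9, 42.0, 25), (49.9, 42.0, 25), (49.0, 42.0, 24), (43.7, 39.0, 55), (43.0, 40.0, 53)]
294 41 [(53.9, 47.0, 25), (53.0, 47.0, 25), (51.9, 47.0, 25), (50.8, 47.0, 25), (49.6, 46.0, 27), (48.8, 47.0, 25), (43.9, 44.0, 54), (42.8, 44.0, 55)]
w5
210 138 [(45.1, -44.0, 25), (44.2, -44.0, 25), (43.3, -44.0, 25), (42.3, -44.0, 24), (41.5, -44.0, 25), (42.7, -42.0, 40), (43.9, -40.0, 55), (43.9, -39.0, 60)]
230 138 [(44.9, -26.0, 24), (44.2, -26.0, 25), (43.3, -26.0, 25), (42.4, -26.0, 25), (43.2, -25.0, 37), (43.8, -25.0, 49), (43.8, -24.0, 54), (43.7, -24.0, 59)]
250 138 [(47.5, -8.0, 45), (46.4, -8.0, 43), (43.2, -8.0, 25), (42.4, -8.0, 25), (43.6, -8.0, 41), (43.7, -8.0, 48), (43.9, -8.0, 55), (43.5, -8.0, 58)]
270 138 [(47.5, 9.0, 46), (46.3, 9.0, 43), (43.3, 9.0, 26), (43.8, 9.0, 37), (44.0, 9.0, 44), (43.9, 8.0, 49), (44.0, 8.0, 56), (43.2, 8.0, 56)]Traceback (most recent call last):
  File "<stdin>", line 9, in <module>
ValueError: cannot convert float NaN to integer
```

Run:
```python
from h import *
for n in ("w5","w6"):
    c=load(n+".npz");w=world(c);d=w[...,:2]-CT; X=d@EX*1000;Y=d@EY*1000;Z=w[...,2]*1000
    print(n)
    m=(X>30)&(X<47)&(abs(Y)<50)&(np.mgrid[:384,:512][0]<160)
    for y0 in (-40,-25,-10,5,20,32,38,42):
        r=[]
        for z0,z1 in ((26,33),(35.5,43),(45.5,53)):
            k=m&(abs(Y-y0)<3)&(Z>z0)&(Z<z1)
            r.append((int(k.sum()),round(float(np.median(X[k])),1) if k.sum() else None))
        print(y0,r)
```

```text
w5
-40 [(4, 44.8), (6, 42.9), (0, None)]
-25 [(0, None), (6, 43.2), (7, 43.9)]
-10 [(2, 43.0), (7, 43.7), (8, 43.8)]
5 [(0, None), (9, 44.1), (7, 44.0)]
20 [(1, 46.0), (8, 44.4), (7, 43.9)]
32 [(2, 45.1), (9, 44.6), (8, 43.9)]
38 [(1, 45.9), (6, 44.8), (7, 43.9)]
42 [(3, 46.8), (1, 44.9), (7, 43.9)]
w6
-40 [(2, 44.0), (6, 42.8), (10, 42.7)]
-25 [(1, 44.9), (9, 43.2), (7, 42.8)]
-10 [(0, None), (7, 43.6), (6, 42.8)]
5 [(1, 43.9), (7, 44.0), (8, 43.2)]
20 [(1, 46.5), (9, 44.4), (10, 43.3)]
32 [(3, 45.6), (5, 44.6), (8, 43.2)]
38 [(1, 46.5), (6, 44.7), (8, 43.3)]
42 [(0, None), (1, 44.8), (6, 43.4)]
```

Call:
send_rows:
  steps: [0.018, 0, 0, 0, 0.15, 0.018, 0, 0, 0, 0.22, 0.018, 0, 0, 0, 0.05, 0.018, 0, 0, 0, -0.12, 0.018, 0, 0, 0, -0.2, 0.018, 0, 0, 0, -0.05, 0.018, 0, 0, 0, 0, 0.018, 0, 0, 0, 0]

```text
time: 13.3
position: [0.599, 0.1965, 0.1161]
tool_rot: [0.98, 0.2, 0.003, 0.001]
ft_force: [0.6, -0.3, -1.4]
grip_width: 0.0217
```

```bash
cat >> wv.py <<'E'
m=(X>30)&(X<47)&(abs(Y)<50)&(vv<170)
for y0 in (-40,-25,-10,5,20,32,38):
        r=[]
        for z0,z1 in ((26,33),(35.5,43),(45.5,53)):
            k=m&(abs(Y-y0)<3)&(Z>z0)&(Z<z1)
            r.append((int(k.sum()),round(float(np.median(X[k])),1) if k.sum() else None))
        print(y0,r)
E
python3 wv.py w7
```

```text
p1 extents pct [[-46.7, -48.0], [41.4, 41.7]] ((-4.020153045654297, -3.0573348999023438), (88.29805755615234, 88.35123443603516), 86.16311645507812)
shank z 60 front X-7 -5.3 Ymid -2.1 32
shank z 70 front X-7 -5.5 Ymid -2.3 50
shank z 80 front X-7 -5.8 Ymid -2.2 55
shank z 90 front X-7 -6.0 Ymid -2.2 64
t 13.35 pos [0.5991 0.1966 0.1161] F [ 1.03  0.9  -1.15] M [-0.088 -0.16   0.011] w 0.0216 q [ 0.141  0.618  1.49  -0.003  1.028  1.311]
foot if upright [-7.13 -3.02 39.46]
-40 [(10, 38.4), (10, 38.2), (9, 37.8)]
-25 [(3, 43.9), (7, 39.2), (12, 38.7)]
-10 [(2, 42.1), (8, 40.3), (10, 39.6)]
5 [(3, 41.3), (8, 41.3), (10, 40.7)]
20 [(2, 44.7), (9, 42.2), (12, 41.6)]
32 [(4, 43.9), (6, 43.0), (11, 42.5)]
38 [(4, 46.0), (6, 43.2), (5, 42.7)]
```

Call:
send_rows:
  steps: [0.018, -0.001, 0, 0, 0.1, 0.018, -0.001, 0, 0, 0.16, 0.018, -0.001, 0, 0, 0.08, 0.018, -0.001, 0, 0, 0, 0.018, -0.001, 0, 0, 0]

```text
time: 13.98
position: [0.598, 0.1963, 0.1161]
tool_rot: [0.98, 0.2, 0.003, 0.001]
ft_force: [0.8, -0.3, -0.8]
grip_width: 0.0215
```

```bash
python3 wv.py w8
```

```text
p1 extents pct [[-47.6, -46.2], [39.2, 41.1]] ((-4.831901550292969, -2.490886688232422), (88.41333770751953, 88.16326904296875), 0.20087885856628418)
shank z 60 front X-7 -6.5 Ymid -3.2 36
shank z 70 front X-7 -6.6 Ymid -3.0 47
shank z 80 front X-7 -6.8 Ymid -3.0 57
shank z 90 front X-7 -7.0 Ymid -2.8 64
t 14.025 pos [0.598  0.1963 0.1161] F [ 0.33  1.96 -1.63] M [ 0.096 -0.088  0.014] w 0.0216 q [ 0.141  0.617  1.493 -0.002  1.027  1.312]
foot if upright [-8.2  -3.12 39.48]
-40 [(3, 42.1), (7, 39.8), (10, 39.2)]
-25 [(2, 40.6), (7, 39.9), (9, 39.2)]
-10 [(2, 41.5), (7, 39.8), (11, 39.2)]
5 [(2, 40.2), (7, 39.7), (12, 39.1)]
20 [(2, 43.7), (7, 39.7), (12, 39.1)]
32 [(0, None), (6, 39.6), (9, 39.1)]
38 [(1, 40.1), (7, 39.6), (15, 39.0)]
```

View pics/w8.png

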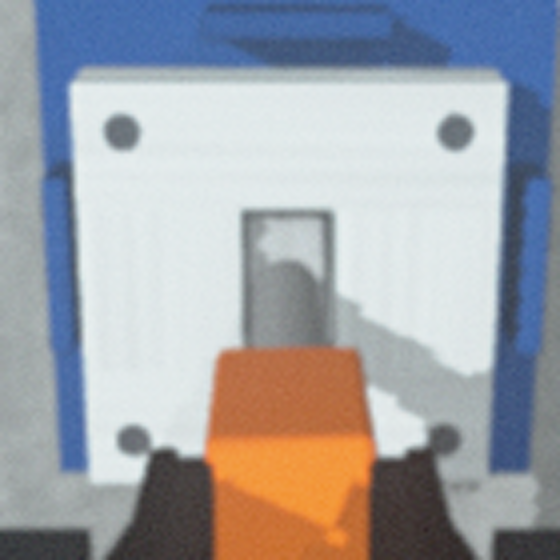

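Call:
send_rows:
  steps: [0.018, 0.001, 0, 0.003, 0, 0.018, 0.001, 0, 0.006, 0, 0.018, 0.001, 0, 0.009, 0, 0.018, 0.001, 0, 0.0105, 0, 0.018, 0.001, 0, 0.0105, 0]

```text
time: 14.65
position: [0.5988, 0.1966, 0.1053]
tool_rot: [0.98, 0.199, 0.002, 0.001]
ft_force: [-0.6, 0.1, -1.4]
grip_width: 0.0212
```

```bash
python3 s.py
```

```text
t 14.65 pos [0.5988 0.1966 0.1053] F [-0.6   0.1  -1.42] M [ 0.02  -0.084  0.023] w 0.0212 q [ 0.141  0.632  1.498 -0.003  1.007  1.312]
foot [-7.35 -3.12 28.71]
```

Call:
send_rows:
  steps: [0.018, 0, 0, 0.003, 0, 0.018, 0, 0, 0.006, 0, 0.018, 0, 0, 0.009, 0, 0.018, 0, 0, 0.011, 0, 0.018, 0, 0, 0.011, 0]

```text
time: 15.28
position: [0.5987, 0.1966, 0.094]
tool_rot: [0.98, 0.199, 0.002, 0.001]
ft_force: [0.5, 0.5, -0.7]
grip_width: 0.0211
```

Call:
send_rows:
  steps: [0.018, 0, 0, 0.003, 0, 0.018, 0, 0, 0.006, 0, 0.018, 0, 0, 0.0075, 0, 0.018, 0, 0, 0.0075, 0, 0.018, 0, 0, 0.0075, 0]

```text
time: 15.9
position: [0.5988, 0.1966, 0.0866]
tool_rot: [0.98, 0.199, 0.002, 0.001]
ft_force: [-0.0, 0.2, -1.5]
grip_width: 0.0214
```

```bash
python3 wv.py w9
```

```text
p1 extents pct [[-45.3, -46.2], [39.2, 41.1]] ((-4.744228363037109, -2.552135467529297), (88.4072265625, 88.35699462890625), 0.0020115687511861324)
shank z 60 front X-7 -7.2 Ymid -2.5 42
shank z 70 front X-7 -7.2 Ymid -2.4 34
shank z 90 front X-7 -2.1 Ymid -2.3 133
t 15.95 pos [0.5988 0.1966 0.0866] F [-0.16 -0.57 -0.93] M [ 0.033  0.025 -0.017] w 0.0213 q [ 0.141  0.657  1.51  -0.003  0.97   1.312]
foot if upright [-7.35 -3.1  10.04]
-40 [(4, 40.9), (8, 39.9), (9, 39.1)]
-25 [(5, 40.4), (8, 39.8), (9, 39.2)]
-10 [(4, 42.8), (9, 39.8), (9, 39.2)]
5 [(4, 43.5), (9, 39.7), (12, 39.2)]
20 [(4, 42.8), (7, 39.6), (10, 39.1)]
32 [(1, 41.1), (8, 39.6), (10, 39.0)]
38 [(9, 41.9), (9, 39.6), (10, 39.1)]
```

View pics/w9.png

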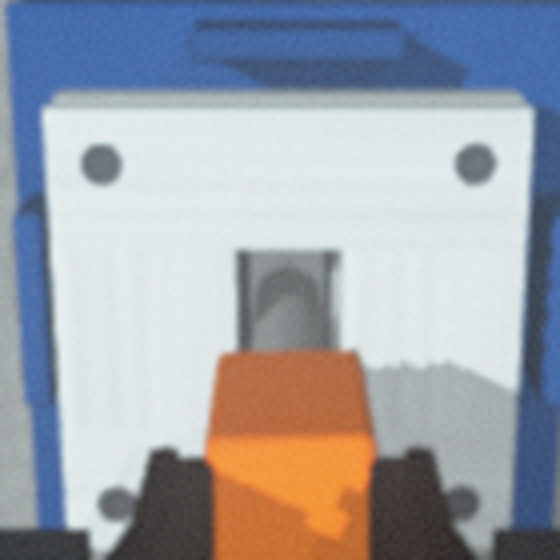

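Call:
send_rows:
  steps: [0.018, 0.001, 0, 0, -0.1, 0.018, 0.002, 0, 0, -0.28, 0.018, 0.002, 0, 0, -0.46, 0.018, 0.002, 0, 0, -0.64, 0.018, 0.002, 0, 0, -0.82, 0.018, 0.002, 0, 0, -1.0, 0.018, 0.002, 0, 0, -1.18, 0.018, 0.002, 0, 0, -1.3]

```text
time: 16.95
position: [0.6007, 0.1974, 0.0868]
tool_rot: [0.658, 0.753, 0.001, 0.002]
ft_force: [-0.8, -0.2, -0.6]
grip_width: 0.0217
```

Run:
```python
from h import *
from rig import robot
o=robot.get_obs();st(o);print(foot(o));plan(o["position"],A+np.pi/2,o)
```

```text
t 16.95 pos [0.6007 0.1974 0.0868] F [-0.76 -0.16 -0.63] M [-0.032 -0.073 -0.02 ] w 0.0217 q [ 0.142  0.659  1.505 -0.003  0.973  0.009]
[-5.27 -3.11 10.21]
shift mm [0. 0. 0.] turn -0.2675 curyaw 1.7056 tilt [ 0.0051 -0.0015 -1.    ]
```

Call:
send_rows:
  steps: [0.018, 0, 0, 0, -0.16, 0.018, 0, 0, 0, -0.268, 0.018, 0, 0, 0, -0.268, 0.018, 0, 0, -0.003, -0.268, 0.018, 0, 0, -0.005, -0.268, 0.018, 0, 0, -0.007, -0.268, 0.018, 0, 0, -0.009, -0.268, 0.018, 0, 0, -0.01, -0.268]

```text
time: 17.95
position: [0.6, 0.1973, 0.0962]
tool_rot: [0.551, 0.834, 0.0, 0.002]
ft_force: [0.0, -0.3, -6.6]
grip_width: 0.0214
```

```bash
python3 wv.py w10
```

```text
p1 extents pct [[-49.0, -46.8], [38.3, 37.5]] ((-5.526058197021484, -2.8479042053222656), (88.30782318115234, 88.14885711669922), 0.10560446977615356)
shank z 60 front X-7 21.3 Ymid -0.3 826
shank z 70 front X-7 -8.9 Ymid -8.3 55
shank z 80 front X-7 -10.7 Ymid -9.7 31
t 18.0 pos [0.6002 0.1973 0.0964] F [ 0.61  1.43 -5.65] M [-0.018 -0.075  0.002] w 0.0213 q [ 0.142  0.646  1.499 -0.003  0.993 -0.259]
foot if upright [-5.76 -3.23 19.84]
-40 [(1, 46.6), (0, None), (0, None)]
-25 [(3, 45.9), (0, None), (0, None)]
-10 [(0, None), (0, None), (0, None)]
5 [(0, None), (0, None), (0, None)]
20 [(0, None), (0, None), (0, None)]
32 [(0, None), (0, None), (0, None)]
38 [(0, None), (0, None), (0, None)]
```

View pics/w10.png

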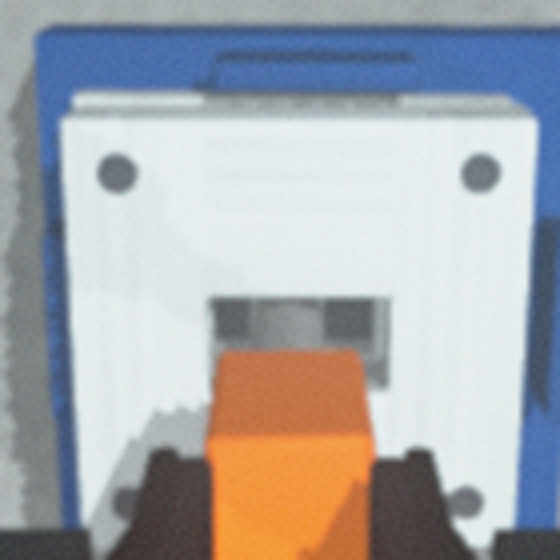

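Call:
send_rows:
  steps: [0.018, 0, 0, -0.006, 0, 0.018, 0, 0, -0.016, 0, 0.018, 0, 0, -0.03, 0, 0.018, 0, 0, -0.046, 0, 0.018, 0, 0, -0.062, 0, 0.018, 0, 0, -0.076, 0, 0.018, 0, 0, -0.083, 0, 0.018, 0, 0, -0.085, 0]

```text
time: 19.0
position: [0.6, 0.1975, 0.182]
tool_rot: [0.551, 0.834, 0.001, 0.002]
ft_force: [-0.5, 0.6, -7.6]
grip_width: 0.0211
```

```bash
python3 s.py
python3 - <<'E'
from h import *
from rig import cams,robot
c=cams.camera("side");g=c["color"][:,:,::-1];cv2.imwrite("pics/s11.png",cv2.resize(g[130:330,130:380],None,fx=3,fy=3))
o=robot.get_obs()
plan([.552,-.171,o["position"][2]],np.radians(19.7)+np.pi/2,o)
E
```

```text
t 19.0 pos [0.6    0.1975 0.182 ] F [-0.53  0.59 -7.6 ] M [-0.007 -0.125  0.025] w 0.0211 q [ 0.143  0.543  1.426 -0.002  1.168 -0.259]
foot [ -5.88  -3.47 105.37]
shift mm [-320.2 -188.4    0.4] turn 0.0589 curyaw 1.9735 tilt [ 0.004  -0.0017 -1.    ]
```

View pics/s11.png

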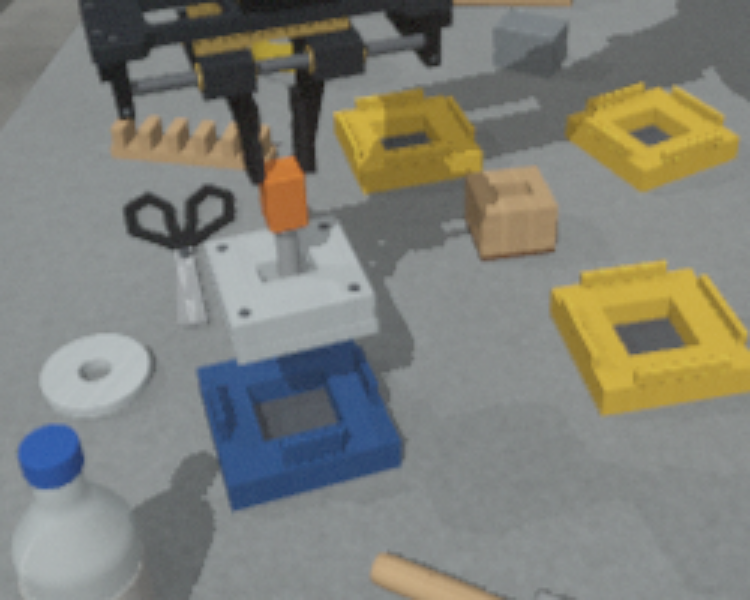

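Run:
```python
from h import *
from rig import robot
c=load("w1.npz");w=world(c)
hsv=cv2.cvtColor(c["color"],cv2.COLOR_RGB2HSV);H,S,V=[hsv[...,i].astype(int) for i in range(3)]
vv,uu=np.mgrid[:384,:512]
for zr in ((.02,.03),(.031,.042),(.015,.045)):
    m=(uu>315)&(uu<445)&(vv>35)&(vv<165)&(H>18)&(H<34)&(S>120)&(w[...,2]>zr[0])&(w[...,2]<zr[1])
    P=w[m];r=cv2.minAreaRect((P[:,:2]*1000).astype(np.float32));print(len(P),r)
# stack offset relative to TCP
c=load("w10.npz");o=robot.get_obs();print(foot(o))
```

```text
5892 ((551.073486328125, -171.71546936035156), (116.06983947753906, 118.14311981201172), 20.217897415161133)
1351 ((551.327880859375, -172.0660858154297), (118.0350341796875, 118.8751449584961), 19.979427337646484)
7456 ((551.3226318359375, -172.05166625976562), (118.0350341796875, 118.90580749511719), 19.979427337646484)
[ -6.11  -3.51 105.11]
```

Run:
```python
from h import *
from rig import robot
o=robot.get_obs();plan([.551,-.1725,o["position"][2]],np.radians(20.0)+np.pi/2,o)
```

```text
shift mm [-321.2 -189.9    0.4] turn 0.0537 curyaw 1.9735 tilt [ 0.004  -0.0017 -1.    ]
```

Call:
send_rows:
  steps: [0.018, -0.006, -0.004, 0, 0, 0.018, -0.019, -0.011, 0, 0, 0.018, -0.039, -0.023, 0, 0, 0.018, -0.061, -0.036, 0, 0, 0.018, -0.084, -0.05, 0, 0, 0.018, -0.107, -0.063, 0, 0, 0.018, -0.129, -0.076, 0, 0, 0.018, -0.145, -0.086, 0, 0]

```text
time: 20.05
position: [0.577, 0.0282, 0.1817]
tool_rot: [0.552, 0.834, -0.0, 0.002]
ft_force: [0.4, 0.4, -5.5]
grip_width: 0.0213
```

Run:
```python
from h import *
from rig import robot
o=robot.get_obs();st(o);plan([.551,-.1725,o["position"][2]],np.radians(20.0)+np.pi/2,o)
```

```text
t 20.05 pos [0.577  0.0282 0.1817] F [ 0.44  0.36 -5.52] M [ 0.002 -0.127 -0.006] w 0.0213 q [-0.143  0.471  1.565 -0.002  1.102 -0.544]
shift mm [-174.6 -102.3    0.4] turn 0.0524 curyaw 1.9722 tilt [ 0.0033 -0.0023 -1.    ]
```

Call:
send_rows:
  steps: [0.018, -0.015, -0.009, 0, 0.006, 0.018, -0.035, -0.0205, 0, 0.012, 0.018, -0.058, -0.034, 0, 0.02, 0.018, -0.082, -0.048, 0, 0.028, 0.018, -0.106, -0.062, 0, 0.036, 0.018, -0.129, -0.0755, 0, 0.044, 0.018, -0.149, -0.087, 0, 0.05, 0.018, -0.162, -0.095, 0, 0.052]

```text
time: 21.05
position: [0.5527, -0.1596, 0.182]
tool_rot: [0.574, 0.819, -0.0, 0.002]
ft_force: [0.4, 0.7, -6.4]
grip_width: 0.0213
```

Run:
```python
from h import *
from rig import robot
o=robot.get_obs();st(o);plan([.551,-.1725,o["position"][2]],np.radians(20.0)+np.pi/2,o)
```

```text
t 21.05 pos [ 0.5527 -0.1596  0.182 ] F [ 0.39  0.66 -6.42] M [-0.032 -0.176 -0.009] w 0.0213 q [-4.750e-01  4.670e-01  1.571e+00 -1.000e-03  1.099e+00 -8.230e-01]
shift mm [-11.6  -6.    0. ] turn -0.0006 curyaw 1.9193 tilt [ 0.0036 -0.0026 -1.    ]
```

Finish centring, then lower to about 25 mm over the seat and look.

Call:
send_rows:
  steps: [0.018, -0.006, -0.003, 0, 0, 0.018, -0.0116, -0.006, 0, 0, 0.018, -0.0116, -0.006, 0.01, 0, 0.018, -0.0116, -0.006, 0.026, 0, 0.018, -0.0116, -0.006, 0.042, 0, 0.018, -0.0116, -0.006, 0.054, 0, 0.018, -0.0116, -0.006, 0.06, 0, 0.018, -0.0116, -0.006, 0.06, 0]

```text
time: 22.05
position: [0.551, -0.1726, 0.1215]
tool_rot: [0.574, 0.819, -0.0, 0.002]
ft_force: [0.0, -0.5, -6.3]
grip_width: 0.0216
```

Run:
```python
from h import *
from rig import robot,cams
c=cams.camera("wrist");np.savez("w12.npz",**c);cv2.imwrite("pics/w12.png",c["color"][:,:,::-1])
c=cams.camera("top");np.savez("t12.npz",**c);cv2.imwrite("pics/t12.png",cv2.resize(c["color"][140:260,240:380,::-1],None,fx=5,fy=5,interpolation=cv2.INTER_CUBIC))
c=cams.camera("side");np.savez("s12.npz",**c);cv2.imwrite("pics/s12.png",cv2.resize(c["color"][100:230,200:340,::-1],None,fx=5,fy=4.5,interpolation=cv2.INTER_CUBIC))
o=robot.get_obs();st(o);plan([.551,-.1725,o["position"][2]],np.radians(20.0)+np.pi/2,o)
```

```text
t 22.2 pos [ 0.5518 -0.173   0.1226] F [ 0.12  0.32 -5.6 ] M [-0.026 -0.106 -0.004] w 0.0213 q [-4.970e-01  5.480e-01  1.621e+00 -1.000e-03  9.670e-01 -8.450e-01]
shift mm [ 0.7 -0.6 -0. ] turn -0.0005 curyaw 1.9193 tilt [ 0.005  -0.0034 -1.    ]
```

View pics/w12.png

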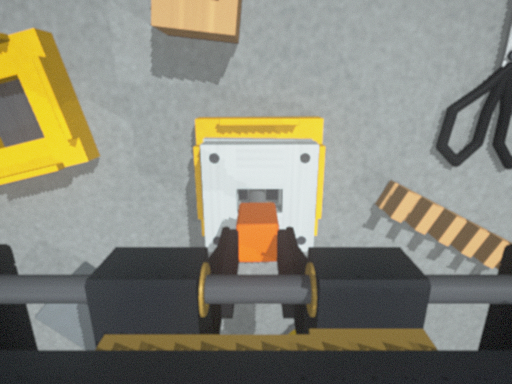

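View pics/s12.png

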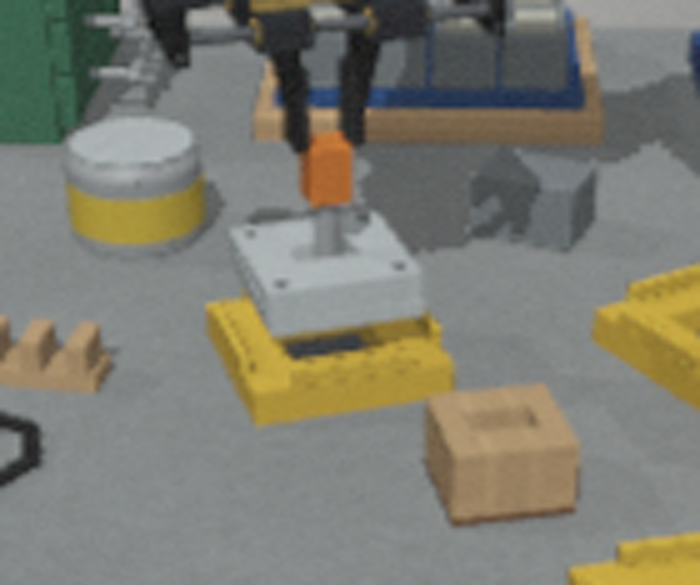

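Run:
```python
from h import *
c=load("w12.npz");w=world(c);T=np.array([.551,-.1725]);a=np.radians(110);ex=np.array([np.cos(a),np.sin(a)]);ey=np.array([np.sin(a),-np.cos(a)])
d=w[...,:2]-T;X=d@ex*1000;Y=d@ey*1000;Z=w[...,2]*1000
vv,uu=np.mgrid[:384,:512]
hsv=cv2.cvtColor(c["color"],cv2.COLOR_RGB2HSV)
print(np.unique(np.round(Z[150:180,215:300]),return_counts=True))
m=(vv<245)&(uu>190)&(uu<330)&(Z>78)&(Z<92)&(hsv[...,1]<70)&(abs(Y)<60);P=np.c_[X[m],Y[m]].astype(np.float32);print("p1",cv2.minAreaRect(P),np.percentile(P,[.5,99.5],axis=0))
m=(vv<260)&(uu>185)&(uu<335)&(Z>18)&(Z<42)&(hsv[...,1]>120)&(hsv[...,0]>18)&(hsv[...,0]<34);P=np.c_[X[m],Y[m]].astype(np.float32);print("tray",cv2.minAreaRect(P),np.percentile(P,[.3,99.7],axis=0),P.max(0))
```

```text
(array([81., 82., 83., 84., 85., 86., nan]), array([   4,  178, 1136, 1077,  146,    1,    8]))
p1 ((3.610431671142578, 0.6335563659667969), (82.08413696289062, 88.33971405029297), 0.17725488543510437) [[-35.81992893 -43.00287933]
 [ 44.44482918  44.33426685]]
tray ((1.450836181640625, 0.636199951171875), (117.75729370117188, 116.01309204101562), 89.6121826171875) [[-53.74612393 -57.80226152]
 [ 59.34823657  59.22974507]] [59.481655 59.417915]
```

Call:
send_rows:
  steps: [0.018, 0, 0, 0.006, 0, 0.018, 0, 0, 0.014, 0, 0.018, 0, 0, 0.02, 0, 0.018, 0, 0, 0.024, 0, 0.018, 0, 0, 0.027, 0, 0.018, 0, 0, 0.0295, 0, 0.018, 0, 0, 0.032, 0, 0.018, 0, 0, 0.032, 0]

```text
time: 23.2
position: [0.5527, -0.1735, 0.0914]
tool_rot: [0.574, 0.819, 0.0, 0.004]
ft_force: [0.4, 0.3, -0.8]
grip_width: 0.0215
```

```bash
python3 s.py
```

```text
t 23.2 pos [ 0.5527 -0.1735  0.0914] F [ 0.42  0.32 -0.84] M [-0.041 -0.101 -0.026] w 0.0215 q [-4.970e-01  5.930e-01  1.644e+00 -1.000e-03  8.970e-01 -8.450e-01]
foot [-194.68  319.4    14.77]
```

Call:
send_rows:
  steps: [0.018, 0, 0, 0.003, 0, 0.018, 0, 0, 0.006, 0, 0.018, 0, 0, 0.008, 0, 0.018, 0, 0, 0.0095, 0, 0.018, 0, 0, 0.0105, 0, 0.018, 0, 0, 0.0105, 0]

```text
time: 23.95
position: [0.5529, -0.1736, 0.0808]
tool_rot: [0.574, 0.819, 0.0, 0.004]
ft_force: [0.2, -0.7, -1.2]
grip_width: 0.0216
```

```bash
python3 s.py
python3 - <<'E'
from h import *
from rig import robot,cams
c=cams.camera("wrist");np.savez("w13.npz",**c);cv2.imwrite("pics/w13.png",c["color"][:,:,::-1])
c=cams.camera("side");np.savez("s13.npz",**c);cv2.imwrite("pics/s13.png",cv2.resize(c["color"][100:230,200:340,::-1],None,fx=5,fy=4.5,interpolation=cv2.INTER_CUBIC))
E
```

```text
t 23.95 pos [ 0.5529 -0.1736  0.0808] F [ 0.24 -0.66 -1.17] M [-0.001 -0.165  0.001] w 0.0216 q [-4.970e-01  6.090e-01  1.651e+00 -1.000e-03  8.740e-01 -8.450e-01]
foot [-194.6   319.54    4.22]
```

View pics/w13.png

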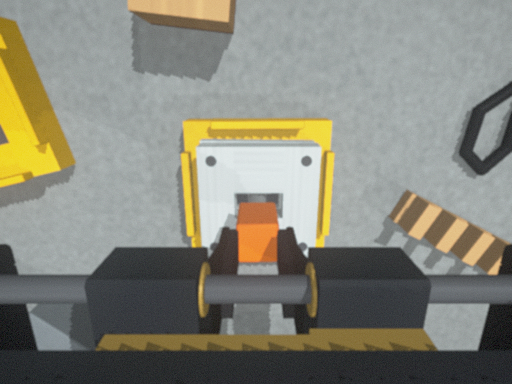

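View pics/s13.png

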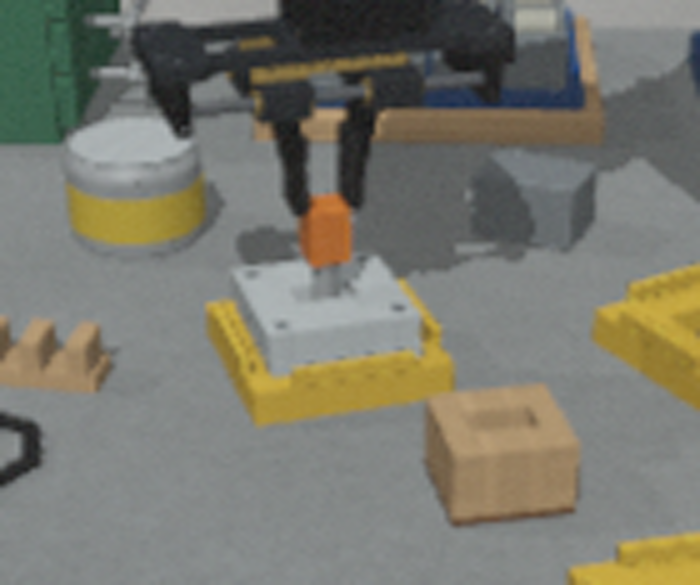

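Call:
send_rows:
  steps: [0.018, 0, 0, 0.0006, 0, 0.018, 0, 0, 0.0006, 0, 0.028, 0, 0, 0.0006, 0, 0.036, 0, 0, 0.0006, 0, 0.045, 0, 0, 0.0006, 0, 0.055, 0, 0, 0.0006, 0, 0.055, 0, 0, 0.0006, 0, 0.055, 0, 0, 0.0006, 0]

```text
time: 25.05
position: [0.5528, -0.1736, 0.0803]
tool_rot: [0.574, 0.819, 0.0, 0.004]
ft_force: [0.8, 0.3, 0.5]
grip_width: 0.0542
```

Run:
```python
from h import *
from rig import robot,cams
c=cams.camera("wrist");np.savez("w14.npz",**c);cv2.imwrite("pics/w14.png",c["color"][:,:,::-1])
w=world(c);T=np.array([.551,-.1725]);a=np.radians(110);ex=np.array([np.cos(a),np.sin(a)]);ey=np.array([np.sin(a),-np.cos(a)])
d=w[...,:2]-T;X=d@ex*1000;Y=d@ey*1000;Z=w[...,2]*1000
vv,uu=np.mgrid[:384,:512]
m=(vv<240)&(uu>190)&(uu<330)&(Z>49)&(Z<60)&(abs(X)<52)&(abs(Y)<52);P=np.c_[X[m],Y[m]].astype(np.float32);print("p1",cv2.minAreaRect(P))
B=np.c_[X[m],Y[m],np.ones(m.sum())];print("plane",np.linalg.lstsq(B,Z[m],rcond=None)[0])
o=robot.get_obs();st(o)
```

```text
p1 ((7.555646896362305, 1.2459144592285156), (72.02083587646484, 88.39869689941406), 0.3441484868526459)
plane [-3.22330022e-03 -5.26863227e-05  5.48161109e+01]
t 25.1 pos [ 0.5528 -0.1736  0.0802] F [0.73 0.55 0.2 ] M [-0.008 -0.077 -0.024] w 0.0543 q [-4.970e-01  6.090e-01  1.651e+00 -1.000e-03  8.730e-01 -8.450e-01]
```

View pics/w14.png

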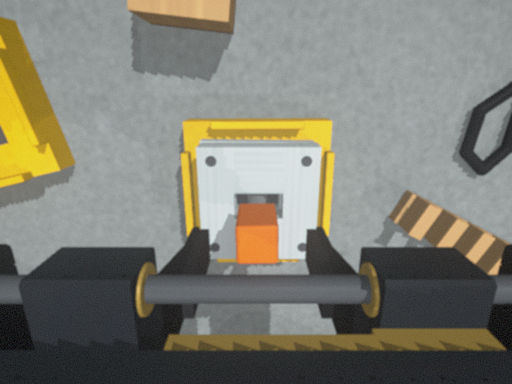

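Stack sits flat (plane slope ~0.003, top at 54 mm), and the key stands released. I'll retreat straight up.

Call:
send_rows:
  steps: [0.055, 0, 0, -0.01, 0, 0.055, 0, 0, -0.03, 0, 0.055, 0, 0, -0.06, 0, 0.055, 0, 0, -0.09, 0, 0.055, 0, 0, -0.12, 0, 0.055, 0, 0, -0.14, 0, 0.055, 0, 0, -0.15, 0, 0.055, 0, 0, -0.15, 0]

```text
time: 26.1
position: [0.5521, -0.173, 0.231]
tool_rot: [0.574, 0.819, 0.0, 0.005]
ft_force: [-1.3, 0.8, -0.3]
grip_width: 0.055
```

Run:
```python
from h import *
from rig import robot,cams
for n in("wrist","top","side"):
    c=cams.camera(n);np.savez(n+"15.npz",**c);cv2.imwrite(f"pics/{n}15.png",c["color"][:,:,::-1])
c=load("wrist15.npz");w=world(c);T=np.array([.551,-.1725]);a=np.radians(110);ex=np.array([np.cos(a),np.sin(a)]);ey=np.array([np.sin(a),-np.cos(a)])
d=w[...,:2]-T;X=d@ex*1000;Y=d@ey*1000;Z=w[...,2]*1000
for lo,hi in ((49,60),(108,120)):
    m=(Z>lo)&(Z<hi)&(abs(X)<60)&(abs(Y)<60);P=np.c_[X[m],Y[m]].astype(np.float32);print(lo,cv2.minAreaRect(P),np.median(Z[m]))
st(robot.get_obs())
```

```text
49 ((-0.6983604431152344, 1.289703369140625), (87.99079895019531, 88.04808044433594), 0.15449005365371704) 54.89078681147572
108 ((-0.7285118103027344, -0.28476619720458984), (23.33647346496582, 23.95508575439453), 89.69107818603516) 116.71625966629185
t 26.25 pos [ 0.5511 -0.1726  0.2292] F [-0.6  -1.36 -0.2 ] M [ 0.02  -0.135 -0.032] w 0.055 q [-4.970e-01  4.160e-01  1.512e+00 -1.000e-03  1.207e+00 -8.450e-01]
```

View pics/wrist15.png

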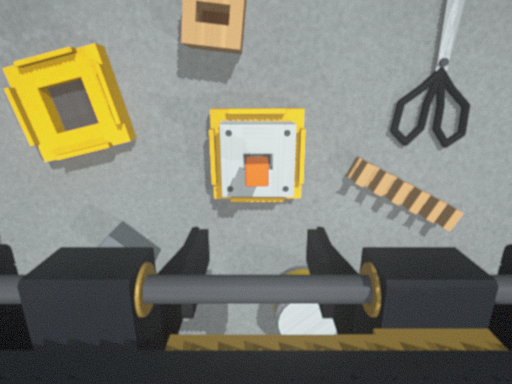

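View pics/side15.png

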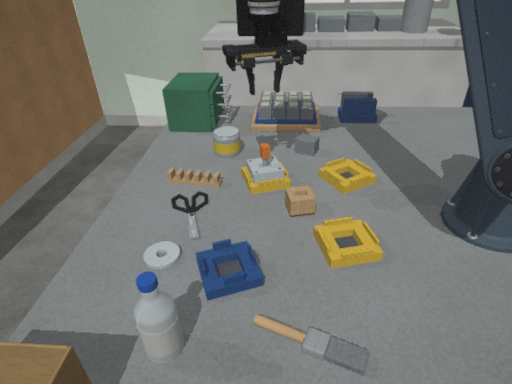

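View pics/top15.png

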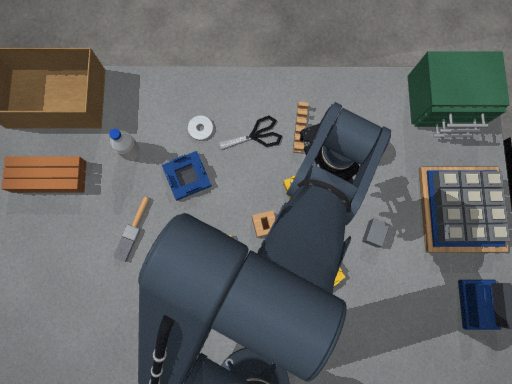

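```bash
python3 -c "
from rig import hand_in
print(hand_in())"
```

```text
the job is handed in; nothing more can be done
None
```

I threaded the key through all three plates, turned it a quarter turn under the lowest, and lifted them out together. The stack is set down in the farthest tray, and the key is released and standing in it. The robot's clock read about 26 s at hand-in.

**Threading:** The third plate's slot did not open on the first search. Pushing sideways tilted the key by about 0.045 rad in the grip, so I freed the upper plates with small turns of the key and then went straight through. The key read upright again afterwards.

**Carrying:** The vertical force under load was about 6 N, which matches three plates plus the key. The side view showed all three lifted and the nest empty.

**Last checks:**
- **Stack:** It is flat in the tray to within about 0.003 slope, with its top near 54 mm and within about 2 mm of the tray's centre.
- **Key:** It stands upright, with the top of the handle at about 117 mm against an expected 116 mm.
- **Bystanders:** None looks moved in the pictures. The arm hid part of the last top view, so the pattern block and putty tin were judged mainly from the side view.
- **Contact forces:** The force readings between moves showed no more than a few newtons on the nest and tray. Each call reports only the force at its end.

No check failed or disagreed.

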